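# Load the film tester's collar stack, shut its carriage and start it

## Task

Take the brass weight off the post of the film tester's open carriage, set it aside, and thread all the coloured collars from the bench onto the post, largest at the bottom to smallest on top (blue, green, yellow, orange, red; if some are missing, close up the order), then the brass weight on top of them, each lying flat and fully home on the one below. Push the loaded carriage into the tester until it clicks fully home at its catch, then press the green start button. Leave the other things on the bench where they are.

Things in the scene. Friction and masses are not known exactly. Their poses are not given: they have to be found in the camera images.
- collar_blue_mid (a point): centre (half-way up) of the blue anodised metal collar, a flat ring of outer diameter 62 mm, bore 23 mm, height 8 mm, about 60 g, lying flat on the bench; z is its axis; both faces are alike. Number 1 of 5 from largest to smallest. May be absent
- collar_green_mid (a point): centre (half-way up) of the green anodised metal collar, a flat ring of outer diameter 56 mm, bore 23 mm, height 8 mm, about 53 g, lying flat on the bench; z is its axis; both faces are alike. Number 2 of 5 from largest to smallest. May be absent
- collar_yellow_mid (a point): centre (half-way up) of the yellow anodised metal collar, a flat ring of outer diameter 50 mm, bore 23 mm, height 8 mm, about 46 g, lying flat on the bench; z is its axis; both faces are alike. Number 3 of 5 from largest to smallest. May be absent
- collar_orange_mid (a point): centre (half-way up) of the orange anodised metal collar, a flat ring of outer diameter 44 mm, bore 23 mm, height 8 mm, about 39 g, lying flat on the bench; z is its axis; both faces are alike. Number 4 of 5 from largest to smallest. May be absent
- collar_red_mid (a point): centre (half-way up) of the red anodised metal collar, a flat ring of outer diameter 38 mm, bore 23 mm, height 8 mm, about 32 g, lying flat on the bench; z is its axis; both faces are alike. Number 5 of 5 from largest to smallest. May be absent
- post_foot (a point): centre of the locating post's foot, on the steel seat of the tester's carriage, 16 mm above the bench; z up along the post, x points into the tester, y across. The post is round steel, 19 mm thick, 56 mm high above the seat, its top 9 mm a cone down to 8 mm. It stands 67 mm behind the outside of the carriage's front panel
- weight_mid (a point): centre (half-way up) of the brass clamp weight, an upright tube of outer diameter 34 mm, bore 23 mm, height 26 mm, about 120 g; z is its axis. At the start it stands on the empty seat, round the post
- tester: white film tester, fixed; origin under the middle of its open front face, x points into it. Housing 176 mm wide, 118 mm high, 210 mm deep. With the carriage out as at the start, the post stands about 120 mm in front of this face; the carriage plate is 126 mm wide, its top 15 mm above the bench, bare round the post
- carriage_front (a point): middle of the outside of the carriage's front panel (grey, 150 mm wide, 12 mm thick, from 4 to 40 mm above the bench, this point 22 mm above it); x points into the tester
- carriage (a joint): how far the carriage is out of the tester, m: 0 is fully home, 0.19 fully out. It slides along x of carriage_front with about 1.2 N of friction and stays where it is left; over the last 12 mm a spring catch resists with a few N more, is at its peak at 6 mm and then holds it home against a hard stop
- start_button (a joint): the tester's green start button, m: 0 is up, 0.006 fully pressed (down, about 4 N); it springs back
- start_button_top (a point): centre of the top of the green start button (26 mm across) on the front right of the tester's flat top; pressed straight down
- timer: white square lab timer, 66 x 66 x 19 mm, lying among the collars; bystander; origin at the middle of its underside
- agar_dish: small round glass dish of yellow agar, 62 mm across, 12 mm high, near the bench edge; bystander; origin at the middle of its underside
- amber_bottle: small sample bottle with black cap, 38 mm across, 84 mm high; bystander; origin at the middle of its underside
- blue_marker: white marker pen with blue cap, 143 mm long, lying down; bystander; origin at the middle of its underside
Mind the look-alikes: they are no part of the job. What is shaped like the part that bears collar_yellow_mid but white is not meant.

How it is judged:
By the outcome, as a careful person would: the job done as asked, in the order asked, and still so for the second after the job is handed in, with the robot touching nothing.
Of collar_blue, collar_green, collar_yellow, collar_orange, collar_red only 3 to 5 are there at a start; the rules pass over those that are not, and their reading is None.
At some moment in a run one of collar_blue, collar_green, collar_yellow, collar_orange, collar_red may be knocked a few centimetres aside while the robot is not near it.
It also fails if it takes over 208 s, if anything falls off the work surface, if the arm or the gripper's body presses on something with over 40 N, if the wrist force passes 120 N, or if a joint passes its speed limit or range.

## Robot

A 6-joint arm with a two-finger parallel gripper is mounted at the origin on a cart in front of the work surface, level with it; the furniture and walls round the work are solid. World frame = base frame: x ahead of the robot, y to its left, z up, the work surface at z = 0. Lengths are in m, angles in rad, forces in N, time in s.
With the tool pointing down it reaches from about 0.25 to 0.775 m from the base axis. Payload 4 kg.
Tool frame: the origin (TCP) lies at the centre of the arm's flange, where the gripper is bolted on; the fingertips stand 199 mm ahead of it and the grasp point (between the pads) lies 180 mm ahead of it (robot.tcp_to_tips is the z of the fingertips in the tool frame, in m); z points along the fingers, y is the line along which they close (so a half turn about z gives the same grasp; the last joint's range is limited). The gripper opens to 94 mm and grips with 3 to 60 N. Pads are 16 mm wide; open, the fingers measure 119 mm over their backs; the gripper's body (75 mm by 177 mm) begins 78 mm behind the grasp point.
Start: joints at [-1.311, 0.087, 1.371, -0, 1.684, -0.103], TCP at [0.195, -0.514, 0.405] pointing down, gripper open.
Joint ranges: [-3.1, 3.1], [-0.76, 2.03], [0.27, 2.55], [-1.08, 4.22], [0.17, 2.65], [-2.57, 2.57]. Speed limits (rad/s): [2.79, 2.79, 3.14, 3.14, 3.14, 3.14].

## Interface

Orientations are given as [roll, pitch, yaw] about the fixed x, y, z axes, in that order (R = Rz(yaw) Ry(pitch) Rx(roll)).
In Python, from bench import robot gives the robot as it stands.
- The arm moves only by the tool play_rows, never from a script. Its arguments are lists of equal length, an entry for each row: "translation": the shift along the tool's x, y, z scaled (see below), a list of three; "twist": the turn, a rotation vector about the tool's x, y, z scaled (see below), a list of three; "gripper": the opening, from -1 (shut) to 1 (fully open). A call has 1 to 8 rows; each row shifts and turns the commanded pose from where the row before left it, along the tool's axes as they then stand; what a row does not reach is not made up. The controller multiplies each number of a shift by 0.04 m and each number of a turn by 0.1 rad. A row lasts 1/10 s, in which the tool goes at most 50 mm and 8.59 degrees, less where a joint would pass 70% of its speed; a pose out of reach is approached as far as the arm can. A call with a number of a shift or a turn outside -1 to 1 is refused whole. A call with a gripper value outside its range is refused whole. The fingers move at their own pace and stop on an object; the grip force is fixed at half the most. Time passes only in rows, so rows that do not move let the fingers close. It gives the time, the measured TCP pose, the force, the opening and the grip force at its end, in the units of the state.
- robot.get_obs(): the state, without advancing time (a new reading comes with each control period).
- robot.snapshot(name): name is "side" or "top"; returns the picture (384x512x3 uint8, red, green, blue); there is no depth.
- robot.camera_model(name): a dict with "camera_matrix" (3x3 intrinsics, pixels), "rvec" (rotation vector, rad) and "tvec" (3), from world to camera coordinates, as OpenCV has them. Camera axes: x right, y down, z forward; pixel columns grow to the right and rows downward; lengths in m; the calibration is good to about 2 mm. A picture is of the moment at which its call begins. camera_model takes no time and is no camera call.
- robot.close_job(): hands the job in; it is judged then, once.
Trained networks look in the newest picture that a camera, given by its name, has taken for a name from the list of things; names that differ only in an ending like _2 or _b are one class to them, and where a whole thing is asked for, a point or a joint stands for the part that bears it (a point fixed in the world has none). Each returns a list of dicts, best first, with "score" (0 to 1); they miss things now and then, are a little off and sometimes report something else, mostly with a low value. They report only what shows in the picture. A call takes as long as a camera call. They do not tell look-alikes from the thing itself.
- robot.recognise(name, camera): "centre" ([x, y, z] in m, in world coordinates, good to about 4 mm: the middle of the surface that is visible of it).
- robot.spot_point(name, camera): "centre" ([x, y, z] in m, in world coordinates, good to about 4 mm: a listed point, or the origin of a listed thing).
The state is a dict: "time": time; "joint_positions": joint angles; "qvel": joint speeds; "joint_torque": joint torques, N m; "tool_pos": TCP position; "ee_rot": TCP orientation; "wrist_force": force on the tool from outside, world axes, zero at the start; "wrist_torque": the same for the moment, N m; "width": finger opening in m; "finger_force": force on a finger pad.
Only numpy, scipy, OpenCV 4.12 (cv2) and the standard library are available. Lean on these libraries where they do the work, as an engineer would, in place of code of your own. Each camera call takes 0.05 s, during which the arm holds its last target. There are 200 camera calls.

## Working session

There is one attempt and no reset: what is moved stays moved. The work goes in short steps, Python scripts to look and compute and a tool call to move; the robot and the scene stay as the last step left them, time stands still between calls to the robot, and variables do not carry over. Pictures are saved under pics/ and viewed, at most 14 in all, crops included, and the job is handed in when it is done.

Besides the shell and the picture viewer there is one more tool, called after ">>>" as a command line: name --argument value ..., lists and objects as JSON in quotes. play_rows: Moves the arm, as the interface text tells. Its arguments: {"type":"object","properties":{"translation":{"type":"array","items":{"type":"array","items":{"type":"number","minimum":-1,"maximum":1}}},"twist":{"type":"array","items":{"type":"array","items":{"type":"number","minimum":-1,"maximum":1}}},"gripper":{"type":"array","items":{"type":"number"}}},"required":["translation","twist","gripper"]}

```bash
mkdir -p pics; ls; python3 - <<'E'
from bench import robot
import cv2,numpy as np
o=robot.get_obs();print(o)
for c in("top","side"):
    im=robot.snapshot(c);cv2.imwrite(f"pics/{c}0.png",cv2.resize(im[:,:,::-1],(800,600),interpolation=cv2.INTER_CUBIC))
    print(c,robot.camera_model(c))
    for n in["collar_blue_mid","collar_green_mid","collar_yellow_mid","collar_orange_mid","collar_red_mid","post_foot","weight_mid","tester","carriage_front","start_button_top","timer","agar_dish","amber_bottle","blue_marker"]:
        print(c,n,[(np.round(d["centre"],3).tolist(),round(d["score"],2)) for d in robot.spot_point(n,c)][:3])
E
```

```text
pics
{'time': 0.0, 'joint_positions': array([-1.31109646e+00,  8.79447084e-02,  1.37224979e+00, -2.17844477e-05,
        1.68361048e+00, -1.03103697e-01]), 'qvel': array([ 1.18353573e-04, -1.07416958e-03,  1.39325650e-03,  9.77017982e-06,
       -7.05787414e-05, -1.29223013e-03]), 'joint_torque': array([ 1.76301732e-03, -3.40181351e+01, -3.02426434e+01,  7.19982502e-02,
        3.30137741e-02, -1.78894861e-04]), 'tool_pos': array([ 0.1951536 , -0.51408759,  0.4035116 ]), 'ee_rot': array([-3.13938985e+00, -2.06158186e-04,  3.62800907e-01]), 'wrist_force': array([-0.07894158,  0.49846323,  1.1426783 ]), 'wrist_torque': array([ 0.04101444, -0.01369078,  0.02751629]), 'finger_force': 0.0, 'width': 0.09410034913608414}
top {'camera_matrix': array([[451.89372847,   0.        , 256.61693012],
       [  0.        , 451.89372847, 190.42440968],
       [  0.        ,   0.        ,   1.        ]]), 'rvec': array([ 2.15071253, -2.11579276,  0.15255642]), 'tvec': array([-0.1179111 ,  0.54103903,  1.20628763])}
top collar_blue_mid []
top collar_green_mid [([0.43, -0.39, 0.005], 0.73)]
top collar_y
[... 1156 characters left out ...]
0.54), ([0.43, -0.387, 0.008], 0.49)]
side collar_yellow_mid [([0.633, -0.311, 0.006], 0.68), ([0.671, -0.213, 0.004], 0.58), ([0.767, -0.238, 0.006], 0.4)]
side collar_orange_mid [([0.56, -0.113, 0.002], 0.42)]
side collar_red_mid [([0.404, -0.264, 0.006], 0.44)]
side post_foot [([0.51, 0.104, 0.023], 0.83)]
side weight_mid [([0.511, 0.107, 0.029], 0.46), ([0.746, -0.071, -0.0], 0.43)]
side tester []
side carriage_front [([0.445, 0.102, 0.022], 0.67)]
side start_button_top [([0.682, 0.08, 0.141], 0.55), ([0.507, 0.109, 0.028], 0.44)]
side timer []
side agar_dish [([0.365, -0.139, 0.002], 0.53)]
side amber_bottle [([0.745, -0.073, -0.0], 0.55)]
side blue_marker [([0.282, -0.413, 0.0], 0.67)]
```

View pics/top0.png

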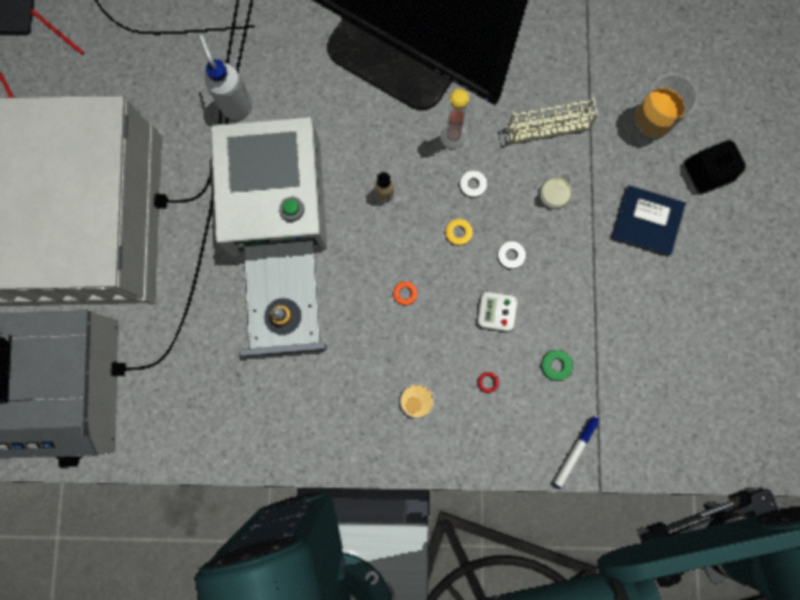

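View pics/side0.png

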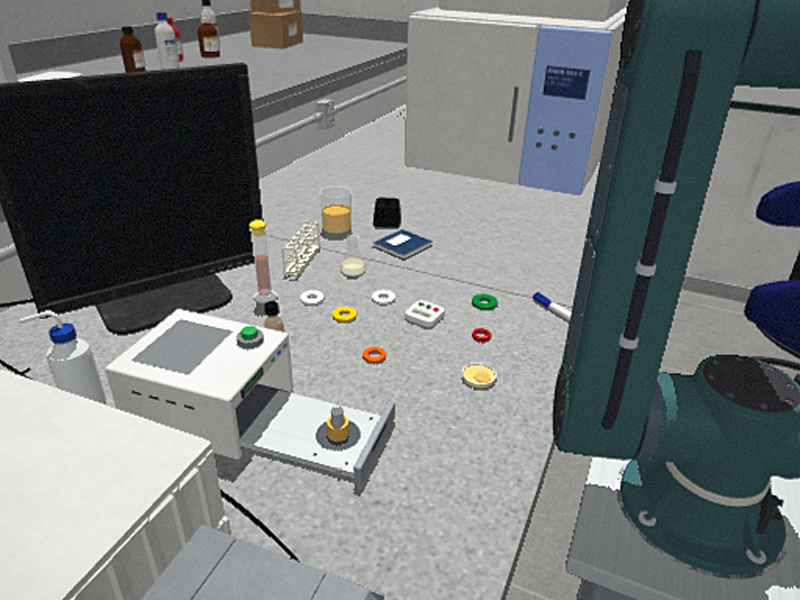

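The top view shows the tester at left with its carriage out and the weight on the post at (281,315). The collars are green at (557,365), red at (488,382), orange at (404,293) and yellow at (459,231). There is no blue collar in either view.

Things that could be taken for what I want:
- **Yellow collar:** white rings at (473,183) and (512,255), and the yellow cap at (459,98).
- **Orange collar:** the agar dish at (416,402) and the beaker at (660,112).
- **Weight:** the amber bottle at (384,186).

I choose by colour.

```bash
cat > h.py <<'E'
from bench import robot
import cv2,numpy as np
HUE={"green":(70,95),"yellow":(20,30),"orange":(5,13),"red":(0,0)}
def cam(c):
    m=robot.camera_model(c);R=cv2.Rodrigues(m["rvec"])[0];return m["camera_matrix"],R,m["tvec"]
def ray(c,uv,z):
    K,R,t=cam(c);d=R.T@np.linalg.solve(K,[uv[0],uv[1],1]);o=-R.T@t;return o+d*(z-o[2])/d[2]
def pix(c,p):
    K,R,t=cam(c);q=K@(R@np.asarray(p,float)+t);return q[:2]/q[2]
def blobs(c,im,amin=25):
    hsv=cv2.cvtColor(im,cv2.COLOR_RGB2HSV);out=[]
    H,S,V=[hsv[...,i].astype(int) for i in range(3)]
    m={"green":(H>55)&(H<90)&(S>120),"yellow":(H>=18)&(H<32)&(S>140),"orange":(H>=5)&(H<14)&(S>170)&(V>170),"red":((H<5)|(H>172))&(S>150)&(V>70)}
    for k,mm in m.items():
        n,lab,st,ce=cv2.connectedComponentsWithStats(mm.astype(np.uint8),connectivity=8)
        for i in range(1,n):
            if st[i,4]>=amin:
                pts=np.argwhere(lab==i)[:,::-1].astype(np.float32);
                hull=cv2.convexHull(pts);M=cv2.moments(hull)
                if M["m00"]<1: continue
                uv=(M["m10"]/M["m00"],M["m01"]/M["m00"]);p=ray(c,uv,.006)
                if .2<p[0]<.8 and -.6<p[1]<.3:out.append((k,np.round(uv,1).tolist(),int(st[i,4]),np.round(p,4).tolist(),np.round(2*np.sqrt(M["m00"]/np.pi)*p_scale(c,p),4)))
    return out
def p_scale(c,p):
    K,R,t=cam(c);return (R@p+t)[2]/K[0,0]
def look(c):
    im=robot.snapshot(c)
    for b in blobs(c,im):print(c,*b)
    return im
def save(im,name,box,s=None):
    x0,y0,x1,y1=box;cr=im[y0:y1,x0:x1,::-1];s=s or min(800/(x1-x0),600/(y1-y0))
    cv2.imwrite(f"pics/{name}.png",cv2.resize(cr,None,fx=s,fy=s,interpolation=cv2.INTER_CUBIC))
E
python3 - <<'E'
from h import *
im=look("top");save(im,"top_crop",(140,80,400,270));im=look("side")
save(im,"side_crop",(150,170,390,330))
for n in((.511,.103,.072),(.511,.103,.016)):print(pix("top",n),pix("side",n))
E
```

```text
top green [185.8, 132.2] 67 [0.7167, 0.1005, 0.006] 0.0242
top green [355.9, 233.4] 212 [0.4314, -0.3879, 0.006] 0.0504
top yellow [293.2, 148.1] 169 [0.6736, -0.2118, 0.006] 0.046
top yellow [180.5, 202.1] 46 [0.5117, 0.1069, 0.006] 0.0283
top yellow [264.1, 258.9] 63 [0.3564, -0.1327, 0.006] 0.0228
top orange [258.9, 187.5] 102 [0.5572, -0.1149, 0.006] 0.0387
top red [312.0, 244.4] 64 [0.3986, -0.2654, 0.006] 0.033
side green [309.7, 192.6] 118 [0.4289, -0.3837, 0.006] 0.0399
side green [160.8, 244.4] 38 [0.7081, 0.0526, 0.006] 0.0187
side yellow [220.0, 200.7] 114 [0.671, -0.2083, 0.006] 0.0374
side yellow [307.9, 241.0] 32 [0.3562, -0.1349, 0.006] 0.018
side yellow [215.7, 273.8] 140 [0.5212, 0.087, 0.006] 0.0367
side orange [239.1, 226.0] 71 [0.5568, -0.1137, 0.006] 0.031
side red [307.5, 214.0] 63 [0.3972, -0.2604, 0.006] 0.0288
[177.51887986 199.17740922] [215.36888735 258.26641642]
[181.21196329 201.90590227] [216.06436127 276.17747482]
```

View pics/top_crop.png

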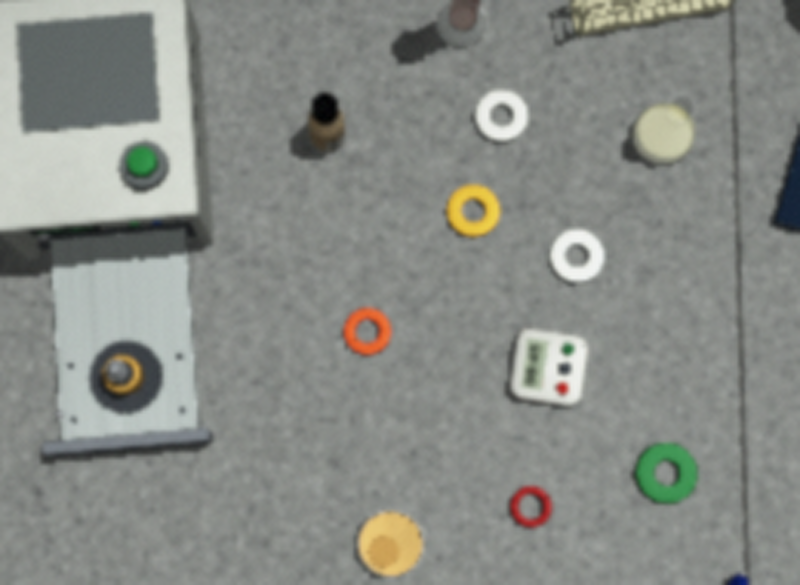

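View pics/side_crop.png

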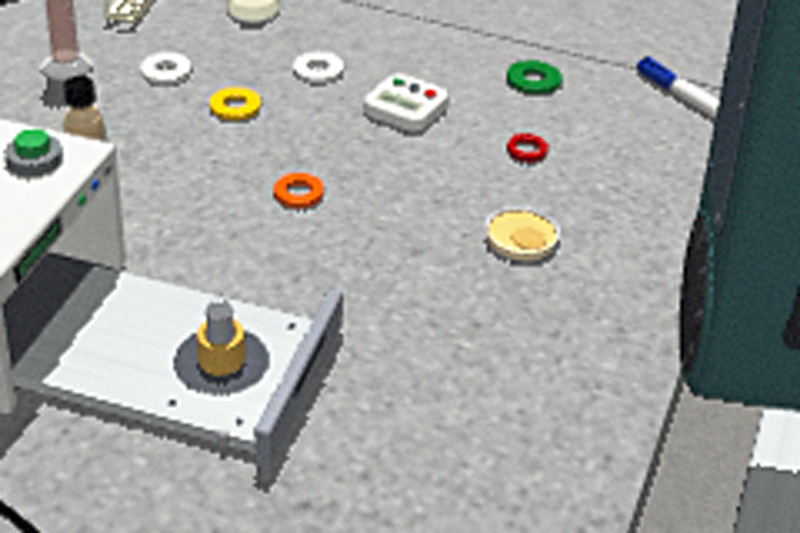

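The yellow collar is at crop (473,210) and is clearly not one of the white rings at (502,115) and (577,256). The weight sits round the post at (122,373) in the top crop. Next I compute the tester yaw and the first move.

```bash
cat >> h.py <<'E'
def go(x,y,z=None,yaw=None,n=None):
    """print unit rows from measured pose to target TCP; rotation (about tool z) to be done first"""
    o=robot.get_obs();p=o["tool_pos"];w=o["ee_rot"][2];yw=w if yaw is None else yaw
    d=np.array([x,y,p[2] if z is None else z])-p
    t=np.array([d[0]*np.cos(yw)+d[1]*np.sin(yw),d[0]*np.sin(yw)-d[1]*np.cos(yw),-d[2]])
    n=n or max(1,int(np.ceil(np.abs(t).max()/.036)))
    print("t",round(o["time"],1),"pos",np.round(p,4),"rot",np.round(o["ee_rot"],4),"dyaw units",round(-(yw-w)/.1,2),"rows",n,"each",np.round(t/.04/n,3),"sum",np.round(t/.04,2))
E
python3 - <<'E'
from h import *
f=lambda u,v,z:ray("top",(140+u/3.077,80+v/3.077),z)
a,b=f(42,449,.04),f(210,433,.04);print(a,b,np.arctan2((a-b)[1],(a-b)[0])-np.pi/2)
a,b=f(0,227,.118),f(198,212,.118);print(a,b,np.arctan2((a-b)[1],(a-b)[0])-np.pi/2)
print(f(126,376,.016),f(117,370,.072),ray("side",(150+219/3.333,170+302/3.333),.072),ray("side",(150+222/3.333,170+360/3.333),.016))
print("button",f(141,160,.13))
go(.51,.104,yaw=.06)
E
```

```text
[0.44039453 0.17138127 0.04      ] [0.45709108 0.02207998 0.04      ] 0.11136850563711143
[0.62385015 0.19859273 0.118     ] [0.63943475 0.02933673 0.118     ] 0.09181822510049109
[0.51016294 0.1037057  0.016     ] [0.50811789 0.10150753 0.072     ] [0.50635573 0.10970792 0.072     ] [0.50683167 0.10783379 0.016     ]
button [0.68124902 0.07798364 0.13      ]
t 1.6 pos [ 0.1952 -0.5142  0.4047] rot [3.1415 0.     0.3628] dyaw units 3.03 rows 17 each [ 0.517 -0.88  -0.   ] sum [  8.78 -14.96  -0.  ]
```

>>> play_rows --translation '[[0,0,0],[0,0,0],[0,0,0],[0.52,-0.81,0],[0.52,-0.81,0],[0.52,-0.81,0],[0.52,-0.81,0],[0.52,-0.81,0]]' --twist '[[0,0,0.9],[0,0,0.9],[0,0,0.83],[0,0,0],[0,0,0],[0,0,0],[0,0,0],[0,0,0]]' --gripper '[1,1,1,1,1,1,1,1]'

```text
time: 2.4
tool_pos: [0.2829, -0.3412, 0.4048]
ee_rot: [3.141, -0.0, 0.099]
wrist_force: [1.2, -0.2, 0.5]
width: 0.0937
finger_force: 0.0
```

>>> play_rows --translation '[[0.52,-0.81,0],[0.52,-0.81,0],[0.52,-0.81,0],[0.52,-0.81,0],[0.52,-0.81,0],[0.52,-0.81,0],[0.52,-0.81,0],[0.52,-0.81,0]]' --twist '[[0,0,0],[0,0,0],[0,0,0],[0,0,0],[0,0,0],[0,0,0],[0,0,0],[0,0,0]]' --gripper '[1,1,1,1,1,1,1,1]'

```text
time: 3.2
tool_pos: [0.4226, -0.0665, 0.405]
ee_rot: [3.141, -0.001, 0.1]
wrist_force: [0.3, -0.3, 1.2]
width: 0.0939
finger_force: 0.0
```

>>> play_rows --translation '[[0.52,-0.81,0],[0.52,-0.81,0],[0.52,-0.81,0],[0.52,-0.81,0],[0.52,-0.81,0],[0,0,0],[0,0,0]]' --twist '[[0,0,0],[0,0,0],[0,0,0],[0,0,0],[0,0,0],[0,0,0],[0,0,0]]' --gripper '[1,1,1,1,1,1,1]'

```text
time: 3.9
tool_pos: [0.5097, 0.1039, 0.4043]
ee_rot: [3.141, 0.001, 0.101]
wrist_force: [0.3, -0.5, 0.1]
width: 0.0941
finger_force: 0.0
```

>>> play_rows --translation '[[0,0,0.9],[0,0,0.9],[0,0,0.9],[0,0,0.9],[0,0,0.6],[0,0,0.4],[0,0,0]]' --twist '[[0,0,0],[0,0,0],[0,0,0],[0,0,0],[0,0,0],[0,0,0],[0,0,0]]' --gripper '[1,1,1,1,1,1,1]'

```text
time: 4.6
tool_pos: [0.5081, 0.1018, 0.218]
ee_rot: [3.141, 0.006, 0.098]
wrist_force: [-1.0, -1.4, 0.8]
width: 0.0943
finger_force: 0.0
```

>>> play_rows --translation '[[0,0,0],[0,0,0],[0,0,0],[0,0,0],[0,0,0],[0,0,0],[0,0,0],[0,0,0]]' --twist '[[0,0,0],[0,0,0],[0,0,0],[0,0,0],[0,0,0],[0,0,0],[0,0,0],[0,0,0]]' --gripper '[0.5,0,-0.3,-0.5,-0.5,-0.5,-0.5,-0.5]'

```text
time: 5.4
tool_pos: [0.5096, 0.1038, 0.2207]
ee_rot: [-3.14, 0.0, 0.1]
wrist_force: [0.8, 1.6, -0.1]
width: 0.0337
finger_force: 30.1
```

>>> play_rows --translation '[[0,0,-0.5],[0,0,-0.7],[0,0,-0.7],[0,0,-0.6],[-0.38,0.79,0],[-0.38,0.79,0],[-0.38,0.79,0],[-0.38,0.79,0]]' --twist '[[0,0,0],[0,0,0],[0,0,0],[0,0,0],[0,0,0],[0,0,0],[0,0,0],[0,0,0]]' --gripper '[-0.5,-0.5,-0.5,-0.5,-0.5,-0.5,-0.5,-0.5]'

```text
time: 6.2
tool_pos: [0.4609, -0.0294, 0.3203]
ee_rot: [3.141, 0.001, 0.1]
wrist_force: [-0.0, -0.9, -0.7]
width: 0.0341
finger_force: 30.0
```

>>> play_rows --translation '[[-0.38,0.79,0],[0,0,0],[0,0,0.8],[0,0,0.8],[0,0,0.8],[0,0,0.3],[0,0,0.13],[0,0,0]]' --twist '[[0,0,0],[0,0,0],[0,0,0],[0,0,0],[0,0,0],[0,0,0],[0,0,0],[0,0,0]]' --gripper '[-0.5,-0.5,-0.5,-0.5,-0.5,-0.5,-0.5,-0.5]'

```text
time: 7.0
tool_pos: [0.4501, -0.0611, 0.2076]
ee_rot: [-3.142, -0.0, 0.1]
wrist_force: [-0.1, -0.5, -1.9]
width: 0.0338
finger_force: 30.0
```

>>> play_rows --translation '[[0,0,0],[0,0,0]]' --twist '[[0,0,0],[0,0,0]]' --gripper '[-0.5,-0.5]'

```text
time: 7.2
tool_pos: [0.4505, -0.0615, 0.2092]
ee_rot: [3.14, -0.003, 0.1]
wrist_force: [-0.0, 0.0, -2.0]
width: 0.0338
finger_force: 30.0
```

>>> play_rows --translation '[[0,0,0.05],[0,0,0.05],[0,0,0]]' --twist '[[0,0,0],[0,0,0],[0,0,0]]' --gripper '[-0.5,-0.5,-0.5]'

```text
time: 7.5
tool_pos: [0.4501, -0.0615, 0.2046]
ee_rot: [3.141, -0.002, 0.1]
wrist_force: [-0.7, 0.1, 4.4]
width: 0.0337
finger_force: 30.0
```

>>> play_rows --translation '[[0,0,0],[0,0,0],[0,0,0],[0,0,-0.5],[0,0,-0.9],[0,0,-0.9],[0,0,-0.9],[0,0,-0.8]]' --twist '[[0,0,0],[0,0,0],[0,0,0],[0,0,0],[0,0,0],[0,0,0],[0,0,0],[0,0,0]]' --gripper '[0,0.4,0.4,0.4,0.4,0.4,0.4,0.4]'

```text
time: 8.3
tool_pos: [0.4496, -0.0614, 0.3651]
ee_rot: [3.141, -0.001, 0.1]
wrist_force: [-0.2, 0.2, -0.0]
width: 0.066
finger_force: 0.0
```

```bash
python3 - <<'E'
from h import *
im=look("top");ims=look("side")
save(im,"top_p",(150,170,230,230));save(ims,"side_p",(150,220,270,310))
for c in("top","side"):
  for n in("post_foot","weight_mid"):print(c,n,[(np.round(d["centre"],3).tolist(),round(d["score"],2)) for d in robot.spot_point(n,c)][:2])
go(.431,-.388,.365)
E
```

```text
top green [185.8, 132.2] 66 [0.7168, 0.1004, 0.006] 0.0241
top green [355.9, 233.4] 210 [0.4313, -0.3879, 0.006] 0.0503
top yellow [293.2, 148.1] 165 [0.6736, -0.2116, 0.006] 0.0458
top yellow [264.4, 259.1] 54 [0.356, -0.1334, 0.006] 0.0208
top orange [260.7, 184.9] 46 [0.5646, -0.1197, 0.006] 0.0255
top red [312.0, 244.4] 64 [0.3986, -0.2654, 0.006] 0.033
side green [309.6, 192.6] 120 [0.4292, -0.3838, 0.006] 0.0402
side green [160.9, 244.4] 39 [0.708, 0.0524, 0.006] 0.0186
side yellow [220.0, 200.7] 114 [0.671, -0.2083, 0.006] 0.0374
side yellow [266.2, 244.9] 149 [0.453, -0.0691, 0.006] 0.0354
side yellow [307.9, 241.0] 32 [0.3563, -0.135, 0.006] 0.018
side orange [239.1, 226.1] 71 [0.5566, -0.1136, 0.006] 0.0309
side red [307.5, 214.0] 62 [0.3972, -0.2604, 0.006] 0.0288
top post_foot [([0.508, 0.102, 0.013], 0.64)]
top weight_mid [([0.746, -0.074, -0.001], 0.73)]
side post_foot [([0.508, 0.099, 0.02], 0.82)]
side weight_mid [([0.45, -0.059, 0.014], 0.67)]
t 8.6 pos [ 0.4494 -0.0613  0.3615] rot [-3.1405  0.0033  0.0998] dyaw units -0.0 rows 9 each [-0.141  0.898 -0.01 ] sum [-1.27  8.08 -0.09]
```

View pics/side_p.png

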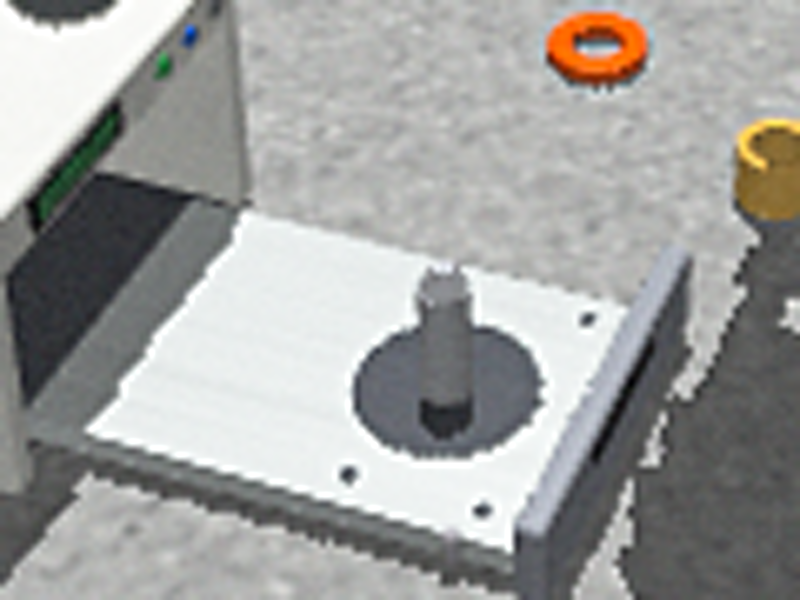

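View pics/top_p.png

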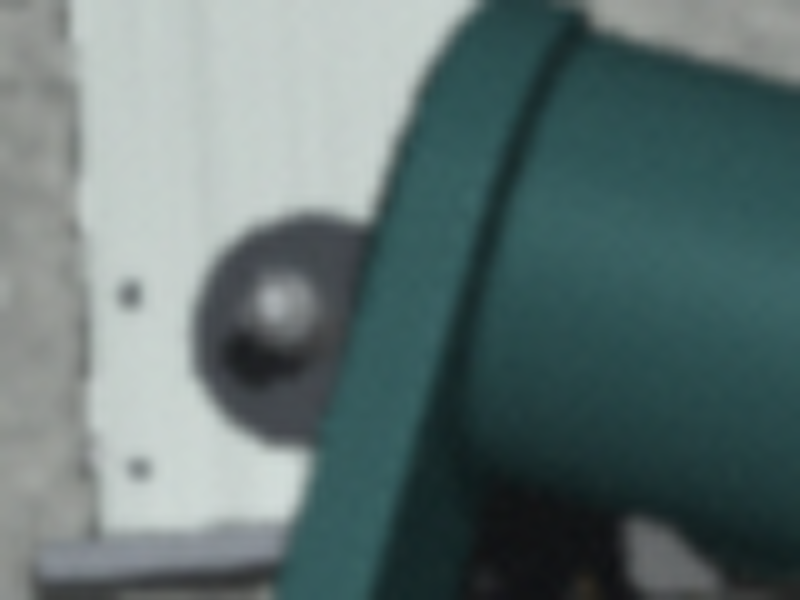

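>>> play_rows --translation '[[-0.14,0.9,0],[-0.14,0.9,0],[-0.14,0.9,0],[-0.14,0.9,0],[-0.14,0.9,0],[-0.14,0.9,0],[-0.14,0.9,0],[-0.14,0.9,0]]' --twist '[[0,0,0],[0,0,0],[0,0,0],[0,0,0],[0,0,0],[0,0,0],[0,0,0],[0,0,0]]' --gripper '[0.7,0.7,0.7,0.7,0.7,0.7,0.7,0.7]'

```text
time: 9.4
tool_pos: [0.4333, -0.3537, 0.3607]
ee_rot: [-3.138, 0.003, 0.1]
wrist_force: [0.3, 0.3, -0.2]
width: 0.0799
finger_force: 0.0
```

>>> play_rows --translation '[[-0.17,0.86,0],[0,0,0.9],[0,0,0.9],[0,0,0.9],[0,0,0.9],[0,0,0.2],[0,0,0],[0,0,0]]' --twist '[[0,0,0],[0,0,0],[0,0,0],[0,0,0],[0,0,0],[0,0,0],[0,0,0],[0,0,0]]' --gripper '[0.7,0.7,0.7,0.7,0.7,0.7,0.7,0.7]'

```text
time: 10.2
tool_pos: [0.4309, -0.3877, 0.2126]
ee_rot: [3.14, -0.001, 0.1]
wrist_force: [0.3, -0.8, -0.4]
width: 0.0798
finger_force: 0.0
```

```bash
python3 - <<'E'
from h import *
go(.430,-.387,.2015)
im=look("side");save(im,"side_g",(250,120,370,210))
E
```

```text
t 10.2 pos [ 0.4309 -0.3877  0.2126] rot [ 3.1402e+00 -1.0000e-03  9.9900e-02] dyaw units -0.0 rows 1 each [-0.021 -0.019  0.277] sum [-0.02 -0.02  0.28]
side green [313.9, 193.1] 49 [0.4153, -0.3869, 0.006] 0.0238
side green [160.6, 244.8] 39 [0.7078, 0.0541, 0.006] 0.0186
side yellow [220.0, 200.7] 114 [0.671, -0.2083, 0.006] 0.0374
side yellow [266.2, 244.9] 148 [0.453, -0.0691, 0.006] 0.0354
side yellow [307.9, 241.0] 36 [0.3562, -0.1349, 0.006] 0.018
side orange [239.1, 226.0] 72 [0.5568, -0.1137, 0.006] 0.031
side red [307.7, 214.0] 63 [0.3967, -0.2604, 0.006] 0.0285
```

View pics/side_g.png

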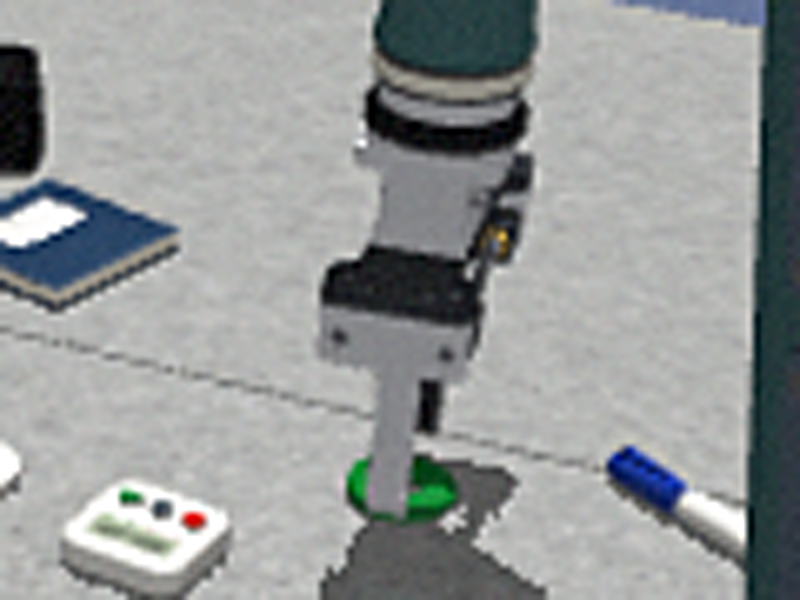

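>>> play_rows --translation '[[0,0,0.17],[0,0,0.08],[0,0,0],[0,0,0],[0,0,0],[0,0,0],[0,0,0],[0,0,0]]' --twist '[[0,0,0],[0,0,0],[0,0,0],[0,0,0],[0,0,0],[0,0,0],[0,0,0],[0,0,0]]' --gripper '[0.7,0.7,0.5,0.3,0.1,0.0,0.0,0.0]'

```text
time: 11.05
tool_pos: [0.4306, -0.3874, 0.2017]
ee_rot: [3.141, -0.0, 0.1]
wrist_force: [0.2, 0.4, 0.9]
width: 0.0543
finger_force: 30.0
```

```bash
python3 - <<'E'
from h import *
print(pix("side",(.435,-.348,.0135)), robot.get_obs()["wrist_force"])
go(.5085,.1025,yaw=.1)
E
```

```text
[304.80195221 195.37145598] [0.20391782 0.42344989 0.94413252]
t 11.1 pos [ 0.4306 -0.3874  0.2017] rot [ 3.1412e+00 -3.0000e-04  9.9800e-02] dyaw units -0.0 rows 14 each [ 0.226 -0.857 -0.   ] sum [  3.16 -11.99  -0.  ]
```

>>> play_rows --translation '[[0,0,-0.5],[0,0,-0.9],[0,0,-0.9],[0,0,0]]' --twist '[[0,0,0],[0,0,0],[0,0,0],[0,0,0]]' --gripper '[0,0,0,0]'

```text
time: 11.45
tool_pos: [0.4316, -0.3885, 0.3]
ee_rot: [3.132, -0.007, 0.1]
wrist_force: [0.2, -0.5, 0.5]
width: 0.0544
finger_force: 30.0
```

```bash
python3 - <<'E'
from h import *
im=look("side");save(im,"side_g2",(270,120,350,180))
o=robot.get_obs();print(o["tool_pos"],o["width"],o["wrist_force"])
p=o["tool_pos"]; print(pix("side",p-[0,0,.197]))
E
```

```text
side green [316.8, 166.2] 42 [0.4621, -0.5792, 0.006] 0.025
side green [160.7, 244.7] 39 [0.7078, 0.0536, 0.006] 0.0182
side yellow [220.0, 200.7] 114 [0.671, -0.2083, 0.006] 0.0374
side yellow [266.2, 244.9] 147 [0.4531, -0.0692, 0.006] 0.0354
side yellow [308.1, 240.8] 38 [0.3561, -0.1362, 0.006] 0.0193
side orange [239.1, 226.1] 73 [0.5566, -0.1136, 0.006] 0.0309
side red [307.6, 214.0] 63 [0.3971, -0.2607, 0.006] 0.0287
[ 0.43109692 -0.3879244   0.2968989 ] 0.054327556895414124 [ 0.25843175 -0.57050418 -1.45966227]
[312.30018874 166.85698018]
```

View pics/side_g2.png

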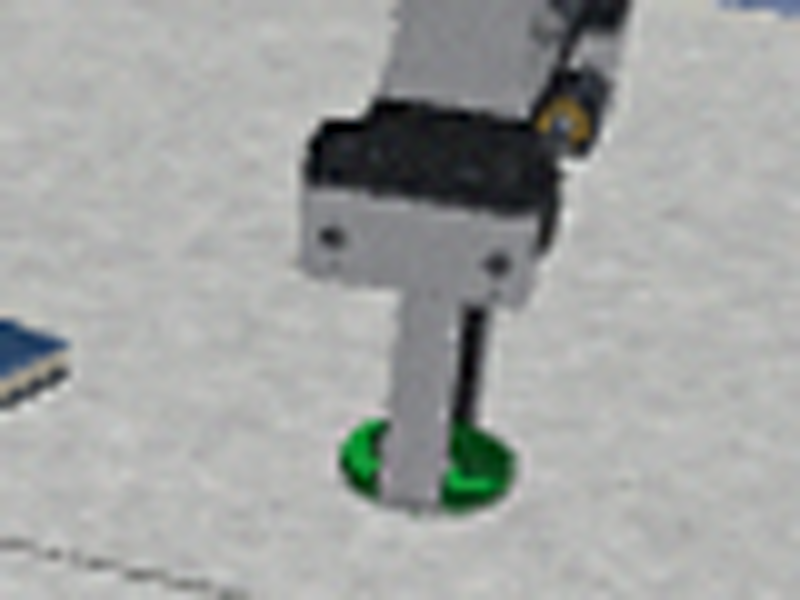

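>>> play_rows --translation '[[0.226,-0.857,0],[0.226,-0.857,0],[0.226,-0.857,0],[0.226,-0.857,0],[0.226,-0.857,0],[0.226,-0.857,0],[0.226,-0.857,0],[0.226,-0.857,0]]' --twist '[[0,0,0],[0,0,0],[0,0,0],[0,0,0],[0,0,0],[0,0,0],[0,0,0],[0,0,0]]' --gripper '[0,0,0,0,0,0,0,0]'

```text
time: 12.3
tool_pos: [0.4746, -0.1056, 0.2913]
ee_rot: [-3.14, 0.003, 0.1]
wrist_force: [0.2, -0.3, -0.5]
width: 0.0542
finger_force: 30.0
```

>>> play_rows --translation '[[0.226,-0.857,0],[0.226,-0.857,0],[0.226,-0.857,0],[0.226,-0.857,0],[0.226,-0.857,0],[0.22,-0.85,0],[0,0,0],[0,0,0]]' --twist '[[0,0,0],[0,0,0],[0,0,0],[0,0,0],[0,0,0],[0,0,0],[0,0,0],[0,0,0]]' --gripper '[0,0,0,0,0,0,0,0]'

```text
time: 13.1
tool_pos: [0.5079, 0.1029, 0.2915]
ee_rot: [3.141, 0.004, 0.102]
wrist_force: [-0.1, -0.5, -0.2]
width: 0.0545
finger_force: 30.0
```

```bash
python3 - <<'E'
from h import *
im=robot.snapshot("side");save(im,"side_o",(170,180,270,255))
o=robot.get_obs();p=o["tool_pos"];print(pix("side",p-[0,0,.197]),pix("side",p*[1,1,0]+[0,0,.072]))
go(.5085,.1025)
E
```

```text
[216.41150619 250.77863461] [216.69077163 258.43171688]
t 13.2 pos [0.508  0.1022 0.2919] rot [3.1408e+00 3.0000e-03 1.0010e-01] dyaw units -0.0 rows 1 each [ 0.014 -0.007 -0.   ] sum [ 0.01 -0.01 -0.  ]
```

View pics/side_o.png

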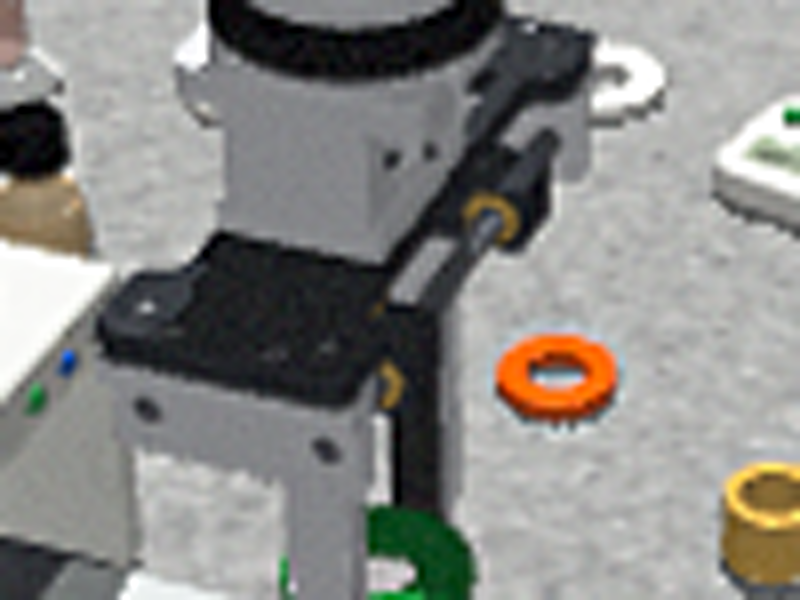

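>>> play_rows --translation '[[0,-0.01,0.3],[0,0,0.3],[0,0,0.3],[0,0,0.25],[0,0,0]]' --twist '[[0,0,0],[0,0,0],[0,0,0],[0,0,0],[0,0,0]]' --gripper '[0,0,0,0,0]'

```text
time: 13.65
tool_pos: [0.5079, 0.1033, 0.2457]
ee_rot: [-3.137, 0.001, 0.099]
wrist_force: [0.4, 5.6, -2.0]
width: 0.054
finger_force: 30.2
```

>>> play_rows --translation '[[0,-0.035,0],[0,0,0]]' --twist '[[0,0,0],[0,0,0]]' --gripper '[0,0]'

```text
time: 13.85
tool_pos: [0.5079, 0.1041, 0.2462]
ee_rot: [-3.141, 0.002, 0.099]
wrist_force: [-0.3, 2.7, -2.2]
width: 0.0542
finger_force: 30.2
```

Still pushed in +y; I'll shift a little more and descend.

>>> play_rows --translation '[[0,-0.04,0],[0,0,0.2],[0,0,0.2],[0,0,0.15],[0,0,0.08],[0,0,0]]' --twist '[[0,0,0],[0,0,0],[0,0,0],[0,0,0],[0,0,0],[0,0,0]]' --gripper '[0,0,0,0,0,0]'

```text
time: 14.45
tool_pos: [0.5078, 0.1058, 0.2213]
ee_rot: [3.141, 0.002, 0.1]
wrist_force: [0.5, -0.0, -1.3]
width: 0.0541
finger_force: 30.2
```

>>> play_rows --translation '[[0,-0.01,0.07],[0,0,0.05],[0,0,0]]' --twist '[[0,0,0],[0,0,0],[0,0,0]]' --gripper '[0,0,0]'

```text
time: 14.75
tool_pos: [0.5082, 0.1063, 0.2177]
ee_rot: [3.141, -0.001, 0.1]
wrist_force: [0.9, -0.2, 0.4]
width: 0.0539
finger_force: 30.2
```

>>> play_rows --translation '[[0,0,0],[0,0,0],[0,0,0],[0,0,-0.5],[0,0,-0.8],[0,0,-0.8],[0,0,-0.8],[0,0,-0.8]]' --twist '[[0,0,0],[0,0,0],[0,0,0],[0,0,0],[0,0,0],[0,0,0],[0,0,0],[0,0,0]]' --gripper '[0.2,0.45,0.6,0.6,0.6,0.6,0.6,0.6]'

```text
time: 15.55
tool_pos: [0.5078, 0.1063, 0.3668]
ee_rot: [3.141, -0.0, 0.1]
wrist_force: [0.6, 0.3, 0.0]
width: 0.0752
finger_force: 0.0
```

```bash
python3 - <<'E'
from h import *
look("top");im=look("side");save(im,"side_s1",(170,230,260,297))
go(.6725,-.2105,.365)
E
```

```text
top green [185.8, 132.2] 66 [0.7168, 0.1004, 0.006] 0.0241
top green [180.1, 205.3] 151 [0.5027, 0.1076, 0.006] 0.0456
top yellow [293.2, 148.1] 165 [0.6736, -0.2116, 0.006] 0.0458
top yellow [264.3, 258.9] 48 [0.3564, -0.133, 0.006] 0.0199
top orange [258.7, 187.4] 99 [0.5573, -0.1143, 0.006] 0.038
top red [312.0, 244.4] 63 [0.3986, -0.2654, 0.006] 0.033
side green [160.9, 244.4] 37 [0.7079, 0.0526, 0.006] 0.0184
side green [217.0, 277.0] 247 [0.513, 0.0953, 0.006] 0.0482
side yellow [266.2, 244.9] 148 [0.4531, -0.0692, 0.006] 0.0354
side yellow [308.0, 241.0] 34 [0.3561, -0.135, 0.006] 0.0178
side orange [239.1, 226.1] 74 [0.5566, -0.1136, 0.006] 0.0309
side red [307.6, 213.9] 61 [0.3972, -0.2607, 0.006] 0.0286
t 15.7 pos [0.5089 0.1064 0.3713] rot [ 3.1415 -0.0111  0.0998] dyaw units -0.0 rows 10 each [0.328 0.829 0.016] sum [3.28 8.29 0.16]
```

View pics/side_s1.png

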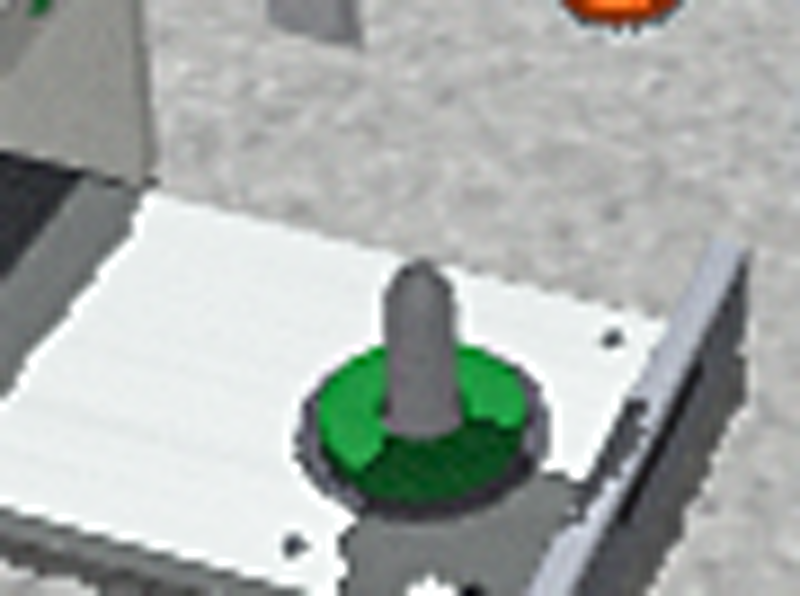

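>>> play_rows --translation '[[0.33,0.828,0],[0.33,0.828,0],[0.33,0.828,0],[0.33,0.828,0],[0.33,0.828,0],[0.33,0.828,0],[0.33,0.828,0],[0.33,0.828,0]]' --twist '[[0,0,0],[0,0,0],[0,0,0],[0,0,0],[0,0,0],[0,0,0],[0,0,0],[0,0,0]]' --gripper '[0.6,0.6,0.6,0.6,0.6,0.6,0.6,0.6]'

```text
time: 16.45
tool_pos: [0.6399, -0.1482, 0.3636]
ee_rot: [-3.141, 0.002, 0.1]
wrist_force: [-0.2, 0.7, 0.0]
width: 0.075
finger_force: 0.0
```

>>> play_rows --translation '[[0.33,0.828,0],[0.33,0.828,0],[0,0,0.9],[0,0,0.9],[0,0,0.9],[0,0,0.9],[0,0,0.3],[0,0,0]]' --twist '[[0,0,0],[0,0,0],[0,0,0],[0,0,0],[0,0,0],[0,0,0],[0,0,0],[0,0,0]]' --gripper '[0.6,0.6,0.6,0.6,0.6,0.6,0.6,0.6]'

```text
time: 17.25
tool_pos: [0.6713, -0.2097, 0.2054]
ee_rot: [-3.138, 0.007, 0.1]
wrist_force: [-0.9, 0.8, 0.1]
width: 0.0753
finger_force: 0.0
```

>>> play_rows --translation '[[0,0,0],[0,0,0]]' --twist '[[0,0,0],[0,0,0]]' --gripper '[0.6,0.6]'

```text
time: 17.45
tool_pos: [0.6733, -0.2104, 0.2127]
ee_rot: [3.139, -0.005, 0.1]
wrist_force: [-0.1, 0.4, -0.3]
width: 0.0751
finger_force: 0.0
```

```bash
python3 - <<'E'
from h import *
look("side");go(.6725,-.2100,.2015)
E
```

```text
side green [160.8, 244.5] 37 [0.7079, 0.053, 0.006] 0.0191
side green [216.9, 276.8] 245 [0.5134, 0.095, 0.006] 0.0479
side yellow [222.2, 200.7] 76 [0.6647, -0.2112, 0.006] 0.0304
side yellow [266.0, 245.0] 149 [0.4534, -0.0686, 0.006] 0.0359
side yellow [307.9, 241.0] 37 [0.3562, -0.1349, 0.006] 0.018
side red [307.5, 214.0] 62 [0.3972, -0.2604, 0.006] 0.0288
t 17.5 pos [ 0.6732 -0.2104  0.2127] rot [ 3.139  -0.0047  0.0999] dyaw units -0.0 rows 1 each [-0.017 -0.011  0.28 ] sum [-0.02 -0.01  0.28]
```

>>> play_rows --translation '[[0,0,0.15],[0,0,0.07],[0,0,0],[0,0,0],[0,0,0],[0,0,0],[0,0,0],[0,0,0]]' --twist '[[0,0,0],[0,0,0],[0,0,0],[0,0,0],[0,0,0],[0,0,0],[0,0,0],[0,0,0]]' --gripper '[0.6,0.6,0.5,0.3,0.1,-0.1,-0.1,-0.1]'

```text
time: 18.3
tool_pos: [0.6724, -0.2102, 0.2008]
ee_rot: [3.141, -0.0, 0.1]
wrist_force: [-0.1, -0.6, 0.6]
width: 0.0486
finger_force: 30.3
```

>>> play_rows --translation '[[0,0,-0.5],[0,0,-0.9],[0,0,-0.9],[0,0,-0.7],[-0.33,-0.828,0],[-0.33,-0.828,0],[-0.33,-0.828,0],[-0.33,-0.828,0]]' --twist '[[0,0,0],[0,0,0],[0,0,0],[0,0,0],[0,0,0],[0,0,0],[0,0,0],[0,0,0]]' --gripper '[-0.1,-0.1,-0.1,-0.1,-0.1,-0.1,-0.1,-0.1]'

```text
time: 19.1
tool_pos: [0.6058, -0.0825, 0.3206]
ee_rot: [-3.141, -0.0, 0.099]
wrist_force: [0.2, 0.5, -0.9]
width: 0.0483
finger_force: 30.3
```

>>> play_rows --translation '[[-0.33,-0.828,0],[-0.33,-0.828,0],[-0.33,-0.828,0],[-0.33,-0.828,0],[-0.33,-0.828,0],[-0.33,-0.828,0],[0,0,0],[0,0,0]]' --twist '[[0,0,0],[0,0,0],[0,0,0],[0,0,0],[0,0,0],[0,0,0],[0,0,0],[0,0,0]]' --gripper '[-0.1,-0.1,-0.1,-0.1,-0.1,-0.1,-0.1,-0.1]'

```text
time: 19.9
tool_pos: [0.5078, 0.1067, 0.3209]
ee_rot: [3.141, -0.001, 0.101]
wrist_force: [-0.8, -0.6, -1.2]
width: 0.0486
finger_force: 30.3
```

```bash
python3 - <<'E'
from h import *
look("side");print(robot.get_obs()["width"]);go(.508,.1063,.2448)
E
```

```text
side green [160.6, 244.7] 40 [0.7078, 0.054, 0.006] 0.0184
side green [216.9, 276.9] 244 [0.5133, 0.0952, 0.006] 0.048
side yellow [219.4, 241.4] 123 [0.5736, -0.0273, 0.006] 0.0343
side yellow [266.2, 244.9] 148 [0.4531, -0.0692, 0.006] 0.0354
side yellow [307.9, 241.0] 33 [0.3562, -0.1349, 0.006] 0.018
side orange [239.1, 226.1] 70 [0.5566, -0.1136, 0.006] 0.0309
side red [307.5, 214.0] 64 [0.3973, -0.2605, 0.006] 0.0289
0.048126648073346774
t 19.9 pos [0.5082 0.1061 0.3208] rot [ 3.1408e+00 -6.0000e-04  1.0010e-01] dyaw units -0.0 rows 3 each [-0.001 -0.002  0.633] sum [-0.   -0.01  1.9 ]
```

>>> play_rows --translation '[[0,0,0.6],[0,0,0.4],[0,0,0.35],[0,0,0.35],[0,0,0.2],[0,0,0]]' --twist '[[0,0,0],[0,0,0],[0,0,0],[0,0,0],[0,0,0],[0,0,0]]' --gripper '[-0.1,-0.1,-0.1,-0.1,-0.1,-0.1]'

```text
time: 20.55
tool_pos: [0.5078, 0.1059, 0.2431]
ee_rot: [3.141, 0.003, 0.099]
wrist_force: [0.8, -0.2, 0.7]
width: 0.0484
finger_force: 29.9
```

Almost no side force. Lowering on to the green collar.

>>> play_rows --translation '[[0,0,0.2],[0,0,0.15],[0,0,0.07],[0,0,0.04],[0,0,0]]' --twist '[[0,0,0],[0,0,0],[0,0,0],[0,0,0],[0,0,0]]' --gripper '[-0.1,-0.1,-0.1,-0.1,-0.1]'

```text
time: 21.05
tool_pos: [0.508, 0.1063, 0.2261]
ee_rot: [3.142, 0.0, 0.1]
wrist_force: [0.2, -0.1, -1.0]
width: 0.0483
finger_force: 29.9
```

>>> play_rows --translation '[[0,0,0.04],[0,0,0.02],[0,0,0]]' --twist '[[0,0,0],[0,0,0],[0,0,0]]' --gripper '[-0.1,-0.1,-0.1]'

```text
time: 21.35
tool_pos: [0.5083, 0.1064, 0.2247]
ee_rot: [3.142, -0.001, 0.1]
wrist_force: [-1.7, -0.0, 3.3]
width: 0.0484
finger_force: 29.9
```

>>> play_rows --translation '[[0,0,0],[0,0,0],[0,0,0],[0,0,-0.5],[0,0,-0.8],[0,0,-0.8],[0,0,-0.8],[0,0,-0.6]]' --twist '[[0,0,0],[0,0,0],[0,0,0],[0,0,0],[0,0,0],[0,0,0],[0,0,0],[0,0,0]]' --gripper '[0.1,0.3,0.45,0.45,0.45,0.45,0.45,0.45]'

```text
time: 22.15
tool_pos: [0.5081, 0.1063, 0.366]
ee_rot: [3.142, -0.002, 0.1]
wrist_force: [0.0, -0.0, 0.9]
width: 0.0679
finger_force: 0.0
```

```bash
python3 - <<'E'
from h import *
look("top");im=look("side");save(im,"side_s2",(180,240,260,300))
go(.5567,-.1125,.2015)
E
```

```text
top green [185.8, 132.2] 67 [0.7167, 0.1005, 0.006] 0.0242
top yellow [179.4, 203.9] 132 [0.5064, 0.1097, 0.006] 0.0408
top yellow [264.2, 258.9] 43 [0.3566, -0.1329, 0.006] 0.0188
top orange [258.7, 187.4] 99 [0.5573, -0.1143, 0.006] 0.038
top red [312.0, 244.4] 63 [0.3987, -0.2654, 0.006] 0.033
side green [160.7, 244.7] 38 [0.7077, 0.0537, 0.006] 0.0185
side green [217.0, 278.8] 87 [0.5099, 0.1009, 0.006] 0.0401
side yellow [266.2, 244.9] 147 [0.453, -0.0691, 0.006] 0.0353
side yellow [308.0, 241.0] 39 [0.3562, -0.1352, 0.006] 0.0178
side yellow [215.8, 274.1] 194 [0.5205, 0.088, 0.006] 0.0434
side orange [239.1, 226.1] 72 [0.5567, -0.1136, 0.006] 0.0309
side red [307.6, 214.1] 62 [0.3969, -0.2603, 0.006] 0.0285
t 22.2 pos [0.5088 0.1064 0.3681] rot [ 3.1415 -0.0086  0.0998] dyaw units -0.0 rows 7 each [0.092 0.795 0.595] sum [0.65 5.56 4.16]
```

View pics/side_s2.png

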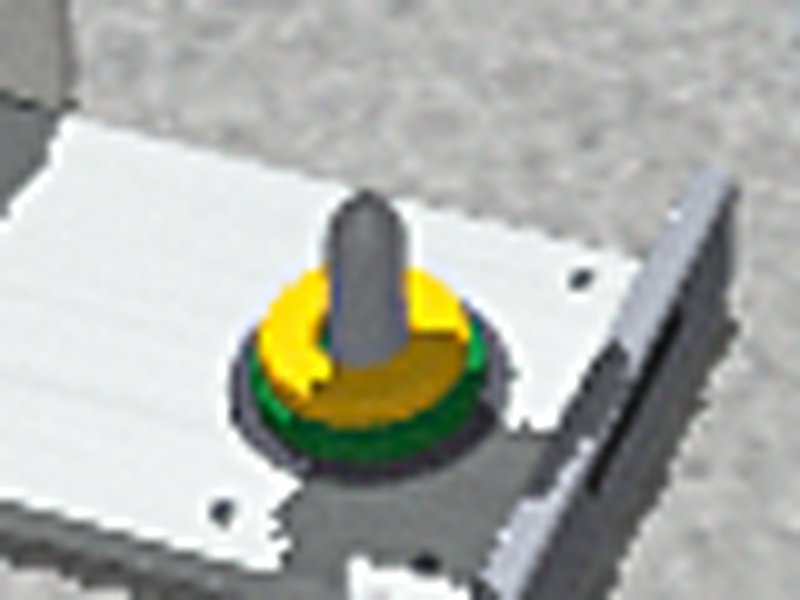

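>>> play_rows --translation '[[0.095,0.795,0],[0.095,0.795,0],[0.095,0.795,0],[0.095,0.795,0],[0.095,0.795,0],[0.095,0.795,0],[0.095,0.795,0],[0,0,0.7]]' --twist '[[0,0,0],[0,0,0],[0,0,0],[0,0,0],[0,0,0],[0,0,0],[0,0,0],[0,0,0]]' --gripper '[0.45,0.45,0.45,0.45,0.45,0.45,0.45,0.45]'

```text
time: 23.05
tool_pos: [0.5578, -0.1163, 0.3373]
ee_rot: [3.138, -0.005, 0.095]
wrist_force: [-0.2, 0.2, 0.1]
width: 0.0679
finger_force: 0.0
```

>>> play_rows --translation '[[0,0,0.9],[0,0,0.9],[0,0,0.9],[0,0,0.45],[0,0,0],[0,0,0],[0,0,0]]' --twist '[[0,0,0],[0,0,0],[0,0,0],[0,0,0],[0,0,0],[0,0,0],[0,0,0]]' --gripper '[0.45,0.45,0.45,0.45,0.45,0.45,0.45]'

```text
time: 23.75
tool_pos: [0.5572, -0.1127, 0.2111]
ee_rot: [3.141, -0.002, 0.1]
wrist_force: [-0.1, 0.4, 0.9]
width: 0.0681
finger_force: 0.0
```

```bash
python3 - <<'E'
from h import *
look("side");go(.5567,-.1125,.2012)
E
```

```text
side green [160.6, 244.5] 35 [0.7084, 0.0532, 0.006] 0.0175
side green [217.0, 278.8] 86 [0.5099, 0.1009, 0.006] 0.0401
side yellow [266.2, 244.9] 148 [0.4531, -0.0692, 0.006] 0.0354
side yellow [307.9, 240.8] 31 [0.3565, -0.1357, 0.006] 0.0184
side yellow [215.8, 274.1] 195 [0.5205, 0.0879, 0.006] 0.0434
side red [307.6, 213.9] 62 [0.3972, -0.2607, 0.006] 0.0286
t 23.8 pos [ 0.5573 -0.1127  0.2115] rot [ 3.1403e+00 -3.0000e-03  9.9800e-02] dyaw units -0.0 rows 1 each [-0.015 -0.008  0.258] sum [-0.01 -0.01  0.26]
```

```bash
python3 - <<'E'
from h import *
for c in("side","top"):
    print([b for b in blobs(c,robot.snapshot(c),8) if b[0]=="orange"])
E
```

```text
[('orange', [240.7, 229.2], 10, [0.5459, -0.1023, 0.006], np.float64(0.0091))]
[('orange', [255.9, 192.7], 8, [0.5419, -0.1066, 0.006], np.float64(0.006))]
```

Those orange pieces fit a ring in place, partly hidden by the finger and its shadow. I'll go down and close.

>>> play_rows --translation '[[0,0,0.15],[0,0,0.07],[0,0,0],[0,0,0],[0,0,0],[0,0,0],[0,0,0],[0,0,0]]' --twist '[[0,0,0],[0,0,0],[0,0,0],[0,0,0],[0,0,0],[0,0,0],[0,0,0],[0,0,0]]' --gripper '[0.45,0.45,0.35,0.2,0,-0.2,-0.25,-0.25]'

```text
time: 24.7
tool_pos: [0.5567, -0.1126, 0.2012]
ee_rot: [3.141, -0.0, 0.1]
wrist_force: [0.7, -0.0, 0.5]
width: 0.0426
finger_force: 30.0
```

>>> play_rows --translation '[[0,0,-0.5],[0,0,-0.9],[0,0,-0.9],[0,0,-0.7],[-0.099,-0.796,0],[-0.099,-0.796,0],[-0.099,-0.796,0],[-0.099,-0.796,0]]' --twist '[[0,0,0],[0,0,0],[0,0,0],[0,0,0],[0,0,0],[0,0,0],[0,0,0],[0,0,0]]' --gripper '[-0.25,-0.25,-0.25,-0.25,-0.25,-0.25,-0.25,-0.25]'

```text
time: 25.5
tool_pos: [0.5278, 0.0136, 0.3211]
ee_rot: [3.142, -0.0, 0.099]
wrist_force: [-0.6, -0.0, -0.6]
width: 0.0425
finger_force: 30.0
```

>>> play_rows --translation '[[-0.099,-0.796,0],[-0.099,-0.796,0],[-0.099,-0.796,0],[0,0,0],[0,0,0],[0,0,0.6],[0,0,0]]' --twist '[[0,0,0],[0,0,0],[0,0,0],[0,0,0],[0,0,0],[0,0,0],[0,0,0]]' --gripper '[-0.25,-0.25,-0.25,-0.25,-0.25,-0.25,-0.25]'

```text
time: 26.2
tool_pos: [0.5062, 0.1053, 0.2941]
ee_rot: [3.141, 0.006, 0.098]
wrist_force: [-0.8, 0.1, -0.9]
width: 0.0421
finger_force: 30.0
```

```bash
python3 - <<'E'
from h import *
print(robot.get_obs()["width"]);go(.507,.1063,.2332)
E
```

```text
0.04206822804909703
t 26.2 pos [0.5062 0.1053 0.2941] rot [3.141  0.0061 0.0984] dyaw units -0.0 rows 2 each [ 0.011 -0.011  0.762] sum [ 0.02 -0.02  1.52]
```

>>> play_rows --translation '[[0,0,0.35],[0,0,0.35],[0,0,0.3],[0,0,0.2],[0,0,0],[0,0,0]]' --twist '[[0,0,0],[0,0,0],[0,0,0],[0,0,0],[0,0,0],[0,0,0]]' --gripper '[-0.25,-0.25,-0.25,-0.25,-0.25,-0.25]'

```text
time: 26.8
tool_pos: [0.507, 0.1065, 0.249]
ee_rot: [3.142, 0.0, 0.1]
wrist_force: [-0.7, -0.4, -0.5]
width: 0.042
finger_force: 30.0
```

Free of side force. Down to contact (about 0.2332).

>>> play_rows --translation '[[0,0,0.18],[0,0,0.12],[0,0,0.06],[0,0,0.03],[0,0,0],[0,0,0.03],[0,0,0]]' --twist '[[0,0,0],[0,0,0],[0,0,0],[0,0,0],[0,0,0],[0,0,0],[0,0,0]]' --gripper '[-0.25,-0.25,-0.25,-0.25,-0.25,-0.25,-0.25]'

```text
time: 27.5
tool_pos: [0.5072, 0.1065, 0.2331]
ee_rot: [3.142, -0.001, 0.1]
wrist_force: [-0.8, -0.1, 3.1]
width: 0.0421
finger_force: 30.0
```

>>> play_rows --translation '[[0,0,0],[0,0,0],[0,0,0],[0,0,-0.5],[0,0,-0.8],[0,0,-0.8],[0,0,-0.8],[0,0,-0.4]]' --twist '[[0,0,0],[0,0,0],[0,0,0],[0,0,0],[0,0,0],[0,0,0],[0,0,0],[0,0,0]]' --gripper '[-0.1,0.1,0.35,0.35,0.35,0.35,0.35,0.35]'

```text
time: 28.3
tool_pos: [0.5072, 0.1065, 0.3672]
ee_rot: [3.141, -0.004, 0.1]
wrist_force: [1.0, -0.2, 0.1]
width: 0.0636
finger_force: 0.0
```

```bash
python3 - <<'E'
from h import *
look("top");im=look("side");save(im,"side_s3",(180,240,260,300))
go(.3978,-.2635,.2015)
E
```

```text
top green [185.8, 132.2] 67 [0.7167, 0.1005, 0.006] 0.0242
top yellow [264.2, 258.9] 45 [0.3564, -0.1328, 0.006] 0.0199
top red [312.0, 244.4] 63 [0.3986, -0.2654, 0.006] 0.033
side green [161.0, 244.4] 39 [0.7079, 0.0523, 0.006] 0.0184
side green [216.7, 278.7] 88 [0.5109, 0.1007, 0.006] 0.0411
side yellow [266.2, 244.9] 149 [0.453, -0.0691, 0.006] 0.0354
side yellow [308.0, 241.0] 34 [0.3561, -0.135, 0.006] 0.0178
side yellow [215.6, 275.5] 80 [0.5185, 0.0926, 0.006] 0.0382
side orange [210.6, 270.9] 31 [0.5375, 0.0838, 0.006] 0.0161
side red [307.5, 214.0] 63 [0.3973, -0.2605, 0.006] 0.0289
t 28.4 pos [0.5074 0.1065 0.3671] rot [ 3.1415 -0.0059  0.0998] dyaw units -0.0 rows 10 each [-0.365  0.893  0.414] sum [-3.65  8.93  4.14]
```

View pics/side_s3.png

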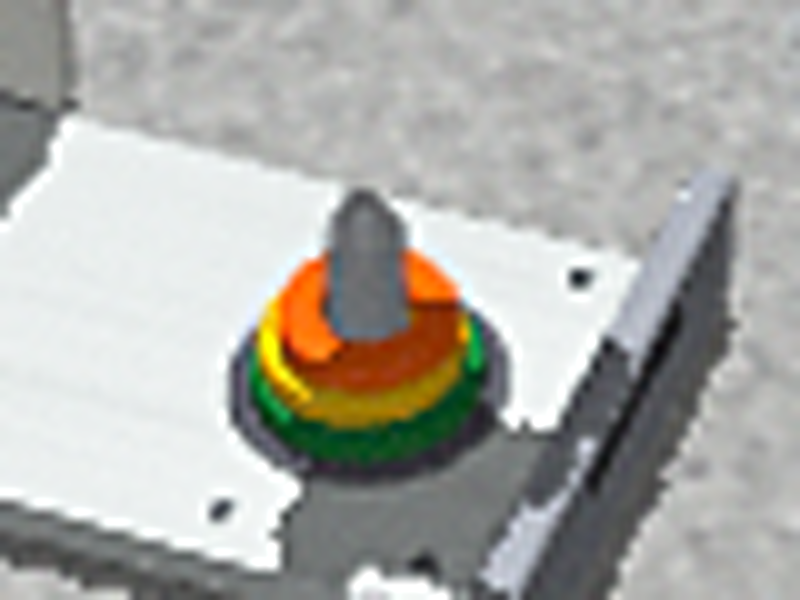

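The three collars lie flat on the post at crop (368,330). Red is unmoved, so I go there next.

>>> play_rows --translation '[[-0.331,0.812,0],[-0.331,0.812,0],[-0.331,0.812,0],[-0.331,0.812,0],[-0.331,0.812,0],[-0.331,0.812,0],[-0.331,0.812,0],[-0.331,0.812,0]]' --twist '[[0,0,0],[0,0,0],[0,0,0],[0,0,0],[0,0,0],[0,0,0],[0,0,0],[0,0,0]]' --gripper '[0.35,0.35,0.35,0.35,0.35,0.35,0.35,0.35]'

```text
time: 29.2
tool_pos: [0.4265, -0.1637, 0.3621]
ee_rot: [-3.14, 0.003, 0.1]
wrist_force: [0.4, -1.1, 0.8]
width: 0.0638
finger_force: 0.0
```

>>> play_rows --translation '[[-0.331,0.812,0],[-0.331,0.812,0],[-0.331,0.812,0],[0,0,0.9],[0,0,0.9],[0,0,0.9],[0,0,0.9],[0,0,0.2]]' --twist '[[0,0,0],[0,0,0],[0,0,0],[0,0,0],[0,0,0],[0,0,0],[0,0,0],[0,0,0]]' --gripper '[0.35,0.35,0.35,0.35,0.35,0.35,0.35,0.35]'

```text
time: 30.0
tool_pos: [0.3952, -0.2617, 0.2059]
ee_rot: [-3.133, 0.009, 0.1]
wrist_force: [-0.2, 0.2, 0.2]
width: 0.0633
finger_force: 0.0
```

>>> play_rows --translation '[[0,0,0],[0,0,0],[0,0,0]]' --twist '[[0,0,0],[0,0,0],[0,0,0]]' --gripper '[0.35,0.35,0.35]'

```text
time: 30.3
tool_pos: [0.3984, -0.2641, 0.2144]
ee_rot: [3.138, -0.003, 0.1]
wrist_force: [0.0, 0.1, -0.6]
width: 0.063
finger_force: 0.0
```

```bash
python3 - <<'E'
from h import *
for c in("side","top"):
    print([b for b in blobs(c,robot.snapshot(c),8) if b[0]=="red"])
go(.3978,-.2635,.2012)
E
```

```text
[('red', [310.1, 214.9], 25, [0.3886, -0.259, 0.006], np.float64(0.0187))]
[]
t 30.4 pos [ 0.3982 -0.264   0.2142] rot [ 3.1387e+00 -2.7000e-03  9.9900e-02] dyaw units -0.0 rows 1 each [-0.009 -0.014  0.326] sum [-0.01 -0.01  0.33]
```

>>> play_rows --translation '[[0,0,0.2],[0,0,0.09],[0,0,0],[0,0,0],[0,0,0],[0,0,0],[0,0,0],[0,0,0]]' --twist '[[0,0,0],[0,0,0],[0,0,0],[0,0,0],[0,0,0],[0,0,0],[0,0,0],[0,0,0]]' --gripper '[0.35,0.35,0.35,0.1,-0.1,-0.3,-0.4,-0.4]'

```text
time: 31.2
tool_pos: [0.3976, -0.2636, 0.2008]
ee_rot: [3.141, -0.0, 0.1]
wrist_force: [0.3, 0.1, 0.6]
width: 0.0361
finger_force: 30.0
```

>>> play_rows --translation '[[0,0,-0.5],[0,0,-0.9],[0,0,-0.9],[0,0,-0.7],[0.331,-0.812,0],[0.331,-0.812,0],[0.331,-0.812,0],[0.331,-0.812,0]]' --twist '[[0,0,0],[0,0,0],[0,0,0],[0,0,0],[0,0,0],[0,0,0],[0,0,0],[0,0,0]]' --gripper '[-0.4,-0.4,-0.4,-0.4,-0.4,-0.4,-0.4,-0.4]'

```text
time: 32.0
tool_pos: [0.4374, -0.1278, 0.3208]
ee_rot: [3.141, -0.0, 0.099]
wrist_force: [-0.1, -0.2, 0.3]
width: 0.0362
finger_force: 30.0
```

>>> play_rows --translation '[[0.331,-0.812,0],[0.331,-0.812,0],[0.331,-0.812,0],[0.331,-0.812,0],[0.331,-0.812,0],[0.331,-0.812,0],[0.331,-0.812,0],[0,0,0]]' --twist '[[0,0,0],[0,0,0],[0,0,0],[0,0,0],[0,0,0],[0,0,0],[0,0,0],[0,0,0]]' --gripper '[-0.4,-0.4,-0.4,-0.4,-0.4,-0.4,-0.4,-0.4]'

```text
time: 32.8
tool_pos: [0.5073, 0.1096, 0.3204]
ee_rot: [-3.14, -0.0, 0.105]
wrist_force: [0.2, -0.5, -0.5]
width: 0.0363
finger_force: 30.0
```

>>> play_rows --translation '[[0,0,0],[0,0,0],[0,0,0.4],[0,0,0]]' --twist '[[0,0,0],[0,0,0],[0,0,0],[0,0,0]]' --gripper '[-0.4,-0.4,-0.4,-0.4]'

```text
time: 33.2
tool_pos: [0.5061, 0.1052, 0.3028]
ee_rot: [3.141, 0.004, 0.098]
wrist_force: [-0.3, -0.0, -1.0]
width: 0.0363
finger_force: 30.0
```

>>> play_rows --translation '[[0,0,0.35],[0,0,0.35],[0,0,0.3],[0,0,0.3],[0,0,0],[0,0,0]]' --twist '[[0,0,0],[0,0,0],[0,0,0],[0,0,0],[0,0,0],[0,0,0]]' --gripper '[-0.4,-0.4,-0.4,-0.4,-0.4,-0.4]'

```text
time: 33.8
tool_pos: [0.5068, 0.1065, 0.2522]
ee_rot: [3.142, 0.001, 0.1]
wrist_force: [0.1, -0.2, -1.8]
width: 0.0367
finger_force: 30.0
```

>>> play_rows --translation '[[0,0,0.15],[0,0,0.08],[0,0,0.04],[0,0,0.03],[0,0,0]]' --twist '[[0,0,0],[0,0,0],[0,0,0],[0,0,0],[0,0,0]]' --gripper '[-0.4,-0.4,-0.4,-0.4,-0.4]'

```text
time: 34.3
tool_pos: [0.507, 0.1065, 0.2409]
ee_rot: [3.141, -0.0, 0.1]
wrist_force: [0.1, -0.0, -1.4]
width: 0.0366
finger_force: 30.0
```

>>> play_rows --translation '[[0,0,0.03],[0,0,0.02],[0,0,0]]' --twist '[[0,0,0],[0,0,0],[0,0,0]]' --gripper '[-0.4,-0.4,-0.4]'

```text
time: 34.6
tool_pos: [0.5076, 0.1065, 0.2407]
ee_rot: [3.142, -0.004, 0.1]
wrist_force: [-0.8, -0.3, 6.4]
width: 0.0366
finger_force: 30.0
```

>>> play_rows --translation '[[0,0,0],[0,0,0],[0,0,0],[0,0,-0.5],[0,0,-0.8],[0,0,-0.8],[0,0,-0.8],[0,0,0]]' --twist '[[0,0,0],[0,0,0],[0,0,0],[0,0,0],[0,0,0],[0,0,0],[0,0,0],[0,0,0]]' --gripper '[-0.2,0.1,0.3,0.3,0.3,0.3,0.3,0.3]'

```text
time: 35.4
tool_pos: [0.5078, 0.1066, 0.3598]
ee_rot: [3.142, -0.01, 0.1]
wrist_force: [0.4, -0.2, -0.3]
width: 0.061
finger_force: 0.0
```

```bash
python3 - <<'E'
from h import *
im=look("side");save(im,"side_s4",(180,210,300,300))
go(.4501,-.0615,.2056)
E
```

```text
side green [161.2, 243.9] 33 [0.7087, 0.0503, 0.006] 0.0171
side green [216.9, 279.1] 83 [0.5097, 0.1018, 0.006] 0.0384
side yellow [266.2, 244.9] 149 [0.453, -0.0692, 0.006] 0.0354
side yellow [308.1, 240.8] 36 [0.3562, -0.1359, 0.006] 0.0188
side yellow [214.5, 276.0] 76 [0.5202, 0.095, 0.006] 0.0345
side red [215.9, 269.3] 85 [0.5284, 0.0731, 0.006] 0.0319
t 35.5 pos [0.5073 0.1065 0.357 ] rot [ 3.1415 -0.0052  0.0998] dyaw units -0.0 rows 5 each [-0.369  0.807  0.757] sum [-1.84  4.04  3.78]
```

View pics/side_s4.png

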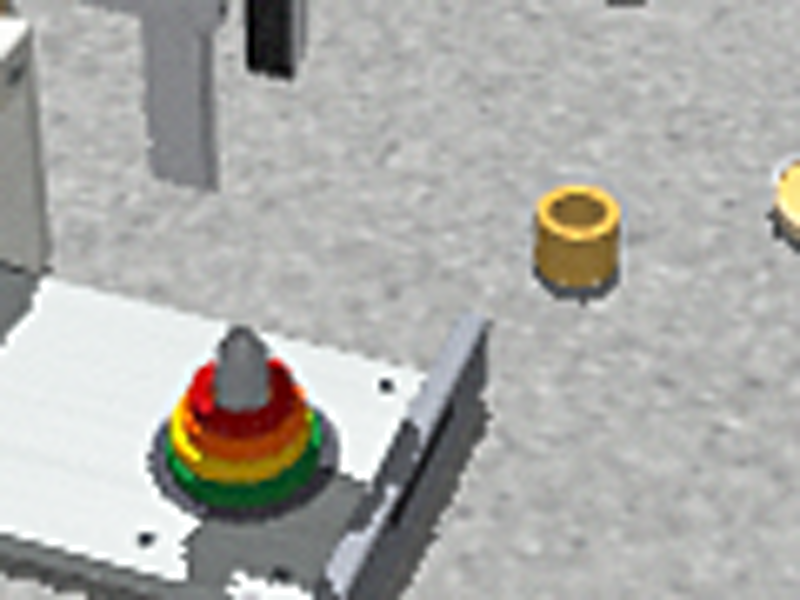

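>>> play_rows --translation '[[-0.368,0.808,0],[-0.368,0.808,0],[-0.368,0.808,0],[-0.368,0.808,0],[-0.368,0.808,0],[0,0,0],[0,0,0.8],[0,0,0.8]]' --twist '[[0,0,0],[0,0,0],[0,0,0],[0,0,0],[0,0,0],[0,0,0],[0,0,0],[0,0,0]]' --gripper '[0.3,0.3,0.3,0.3,0.3,0.3,0.3,0.3]'

```text
time: 36.25
tool_pos: [0.4497, -0.0615, 0.2892]
ee_rot: [-3.141, -0.001, 0.099]
wrist_force: [0.2, -0.4, 0.1]
width: 0.0612
finger_force: 0.0
```

>>> play_rows --translation '[[0,0,0.8],[0,0,0.8],[0,0,0.3],[0,0,0],[0,0,0]]' --twist '[[0,0,0],[0,0,0],[0,0,0],[0,0,0],[0,0,0]]' --gripper '[0.3,0.3,0.3,0.3,0.3]'

```text
time: 36.75
tool_pos: [0.4502, -0.0615, 0.2152]
ee_rot: [3.141, -0.001, 0.1]
wrist_force: [0.7, 0.0, 0.9]
width: 0.061
finger_force: 0.0
```

>>> play_rows --translation '[[0,0,0.2],[0,0,0],[0,0,0],[0,0,0],[0,0,0],[0,0,0],[0,0,0],[0,0,0]]' --twist '[[0,0,0],[0,0,0],[0,0,0],[0,0,0],[0,0,0],[0,0,0],[0,0,0],[0,0,0]]' --gripper '[0.3,0.3,0.1,-0.1,-0.3,-0.5,-0.5,-0.5]'

```text
time: 37.55
tool_pos: [0.4499, -0.0617, 0.207]
ee_rot: [3.141, -0.0, 0.1]
wrist_force: [-0.9, 0.5, 0.8]
width: 0.0337
finger_force: 30.0
```

>>> play_rows --translation '[[0,0,-0.4],[0,0,-0.8],[0,0,-0.8],[0,0,-0.7],[0,0,0],[0,0,0]]' --twist '[[0,0,0],[0,0,0],[0,0,0],[0,0,0],[0,0,0],[0,0,0]]' --gripper '[-0.5,-0.5,-0.5,-0.5,-0.5,-0.5]'

```text
time: 38.15
tool_pos: [0.4496, -0.0616, 0.3143]
ee_rot: [3.141, -0.0, 0.1]
wrist_force: [-0.4, 0.1, -1.5]
width: 0.0337
finger_force: 30.0
```

```bash
python3 - <<'E'
from h import *
go(.507,.1065,.315)
E
```

```text
t 38.1 pos [ 0.4496 -0.0616  0.3143] rot [ 3.1414e+00 -1.0000e-04  9.9800e-02] dyaw units -0.0 rows 5 each [ 0.369 -0.808 -0.004] sum [ 1.85 -4.04 -0.02]
```

>>> play_rows --translation '[[0.374,-0.808,0],[0.374,-0.808,0],[0.374,-0.808,0],[0.374,-0.808,0],[0.374,-0.808,0],[0,0,0],[0,0,0],[0,0,0.4]]' --twist '[[0,0,0],[0,0,0],[0,0,0],[0,0,0],[0,0,0],[0,0,0],[0,0,0],[0,0,0]]' --gripper '[-0.5,-0.5,-0.5,-0.5,-0.5,-0.5,-0.5,-0.5]'

```text
time: 38.95
tool_pos: [0.5083, 0.1059, 0.2992]
ee_rot: [3.141, -0.002, 0.099]
wrist_force: [0.3, 0.1, -2.2]
width: 0.0337
finger_force: 30.0
```

>>> play_rows --translation '[[0,0,0.3],[0,0,0.25],[0,0,0.15],[0,0,0],[0,0,0]]' --twist '[[0,0,0],[0,0,0],[0,0,0],[0,0,0],[0,0,0]]' --gripper '[-0.5,-0.5,-0.5,-0.5,-0.5]'

```text
time: 39.45
tool_pos: [0.5082, 0.1064, 0.2708]
ee_rot: [3.141, -0.0, 0.099]
wrist_force: [-0.2, -0.2, -0.8]
width: 0.0333
finger_force: 30.0
```

>>> play_rows --translation '[[0,0,0.1],[0,0,0.1],[0,0,0.08],[0,0,0],[0,0,0]]' --twist '[[0,0,0],[0,0,0],[0,0,0],[0,0,0],[0,0,0]]' --gripper '[-0.5,-0.5,-0.5,-0.5,-0.5]'

```text
time: 39.95
tool_pos: [0.5081, 0.1066, 0.2593]
ee_rot: [3.142, 0.0, 0.1]
wrist_force: [0.3, -0.3, -0.5]
width: 0.034
finger_force: 30.0
```

>>> play_rows --translation '[[0,0,0.06],[0,0,0.03],[0,0,0.03],[0,0,0]]' --twist '[[0,0,0],[0,0,0],[0,0,0],[0,0,0]]' --gripper '[-0.5,-0.5,-0.5,-0.5]'

```text
time: 40.35
tool_pos: [0.5082, 0.1066, 0.255]
ee_rot: [3.141, -0.0, 0.1]
wrist_force: [0.3, -0.2, 0.6]
width: 0.0337
finger_force: 30.0
```

>>> play_rows --translation '[[0,0,0.02],[0,0,0],[0,0,0],[0,0,0],[0,0,-0.4],[0,0,-0.7],[0,0,-0.8],[0,0,-0.7]]' --twist '[[0,0,0],[0,0,0],[0,0,0],[0,0,0],[0,0,0],[0,0,0],[0,0,0],[0,0,0]]' --gripper '[-0.5,-0.3,0,0.3,0.3,0.3,0.3,0.3]'

```text
time: 41.15
tool_pos: [0.508, 0.1066, 0.3585]
ee_rot: [3.141, 0.0, 0.1]
wrist_force: [0.9, 0.1, 1.6]
width: 0.0612
finger_force: 0.0
```

>>> play_rows --translation '[[-0.77,0,0],[-0.77,0,0],[-0.77,0,0],[-0.77,0,0],[-0.77,0,0],[-0.78,0,0],[0,0,0]]' --twist '[[0,0,0],[0,0,0],[0,0,0],[0,0,0],[0,0,0],[0,0,0],[0,0,0]]' --gripper '[-1,-1,-1,-1,-1,-1,-1]'

```text
time: 41.85
tool_pos: [0.3214, 0.088, 0.3574]
ee_rot: [3.142, 0.0, 0.1]
wrist_force: [0.7, 0.2, -0.1]
width: 0.0086
finger_force: 0.0
```

```bash
python3 - <<'E'
from h import *
look("top");im=look("side");save(im,"side_s5",(140,190,300,310))
go(.3235,.088)
for c in("top","side"):
  for n in("carriage_front","post_foot","start_button_top","tester","weight_mid"):print(c,n,[(np.round(d["centre"],3).tolist(),round(d["score"],2)) for d in robot.spot_point(n,c)][:2])
E
```

```text
top green [185.7, 132.2] 66 [0.7168, 0.1006, 0.006] 0.0241
top yellow [180.0, 200.5] 110 [0.5164, 0.1086, 0.006] 0.0471
top yellow [264.3, 258.9] 60 [0.3566, -0.1331, 0.006] 0.0221
side green [160.9, 244.4] 39 [0.708, 0.0524, 0.006] 0.0185
side green [216.5, 279.4] 84 [0.5102, 0.1031, 0.006] 0.0372
side yellow [308.6, 240.8] 32 [0.3548, -0.1365, 0.006] 0.0176
side yellow [215.4, 263.2] 173 [0.5404, 0.0542, 0.006] 0.0396
side yellow [214.5, 275.8] 75 [0.5203, 0.0944, 0.006] 0.0355
side red [215.6, 270.4] 46 [0.5273, 0.077, 0.006] 0.0281
t 42.0 pos [0.3236 0.0881 0.3578] rot [ 3.1415e+00 -1.4000e-03  9.9800e-02] dyaw units -0.0 rows 1 each [-0.002  0.003 -0.   ] sum [-0.  0. -0.]
top carriage_front [([0.443, 0.1, 0.026], 0.81)]
top post_foot [([0.511, 0.103, 0.016], 0.94)]
top start_button_top [([0.681, 0.078, 0.139], 0.51)]
top tester [([0.632, 0.119, 0.001], 0.72)]
top weight_mid [([0.513, 0.108, 0.064], 0.53)]
side carriage_front []
side post_foot [([0.511, 0.099, 0.023], 0.75)]
side start_button_top [([0.679, 0.082, 0.142], 0.63)]
side tester [([0.631, 0.12, 0.002], 0.58)]
side weight_mid [([0.511, 0.11, 0.064], 0.57)]
```

View pics/side_s5.png

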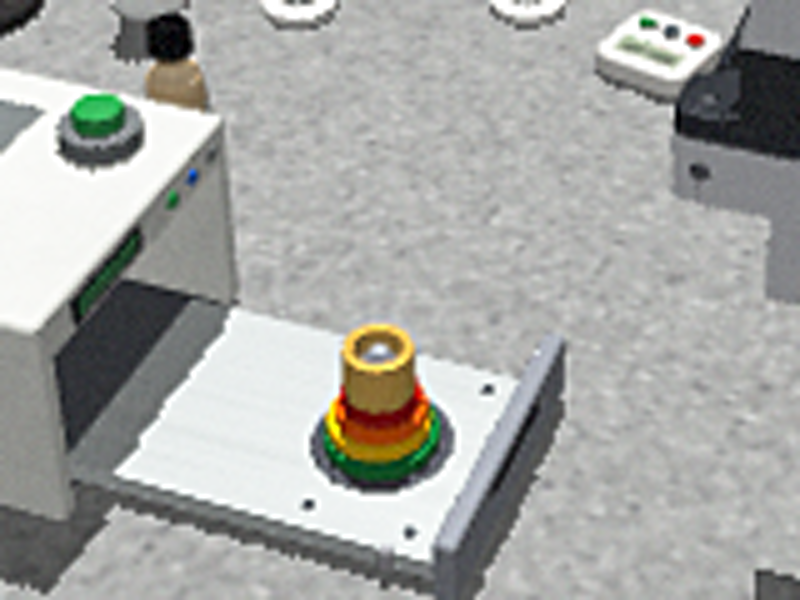

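The stack is complete, with the weight seated flat at crop (378,370). Next I tilt the gripper so its body stays clear of the tester, and lower it in front of the panel.

>>> play_rows --translation '[[0,0,0],[0,0,0],[0,0,0],[0,0,0],[0,0,0],[0,0,0],[0,0,0]]' --twist '[[0,1,0],[0,1,0],[0,1,0],[0,1,0],[0,1,0],[0,0,0],[0,0,0]]' --gripper '[-1,-1,-1,-1,-1,-1,-1]'

```text
time: 43.15
tool_pos: [0.3236, 0.0881, 0.3578]
ee_rot: [3.141, -0.498, 0.1]
wrist_force: [0.3, 0.6, 0.1]
width: 0.0004
finger_force: 0.0
```

```bash
python3 - <<'E'
from h import *
from scipy.spatial.transform import Rotation as Ro
o=robot.get_obs();R=Ro.from_euler("xyz",o["ee_rot"]).as_matrix();print(o["tool_pos"],o["ee_rot"],R@[.008,0,.199]+o["tool_pos"],o["joint_positions"])
E
```

```text
[0.32359791 0.08810598 0.35781941] [ 3.14149241 -0.4980792   0.0998447 ] [0.42518949 0.09826315 0.18681946] [ 0.09530138 -0.59190608  2.03132834  0.00221771  1.20409595  1.56600987]
```

>>> play_rows --translation '[[-0.39,0,0.71],[-0.39,0,0.71],[-0.39,0,0.71],[-0.39,0,0.71],[-0.2,0,0.37],[-0.19,0,0.34],[0,0,0],[0,0,0]]' --twist '[[0,0,0],[0,0,0],[0,0,0],[0,0,0],[0,0,0],[0,0,0],[0,0,0],[0,0,0]]' --gripper '[-1,-1,-1,-1,-1,-1,-1,-1]'

```text
time: 43.95
tool_pos: [0.3238, 0.0881, 0.1961]
ee_rot: [3.142, -0.499, 0.1]
wrist_force: [0.6, -0.1, -0.5]
width: 0.0003
finger_force: 0.0
```

>>> play_rows --translation '[[0.15,0,0.08],[0.22,0,0.12],[0.22,0,0.12],[0.22,0,0.12],[0.22,0,0.12],[0.22,0,0.12],[0.22,0,0.12],[0.22,0,0.12]]' --twist '[[0,0,0],[0,0,0],[0,0,0],[0,0,0],[0,0,0],[0,0,0],[0,0,0],[0,0,0]]' --gripper '[-1,-1,-1,-1,-1,-1,-1,-1]'

```text
time: 44.75
tool_pos: [0.4011, 0.0958, 0.1963]
ee_rot: [3.141, -0.501, 0.1]
wrist_force: [-1.7, -1.0, 1.9]
width: 0.0003
finger_force: 0.8
```

>>> play_rows --translation '[[0.22,0,0.12],[0.22,0,0.12],[0.22,0,0.12],[0.22,0,0.12],[0.22,0,0.12],[0.22,0,0.12],[0.22,0,0.12],[0,0,0]]' --twist '[[0,0,0],[0,0,0],[0,0,0],[0,0,0],[0,0,0],[0,0,0],[0,0,0],[0,0,0]]' --gripper '[-1,-1,-1,-1,-1,-1,-1,-1]'

```text
time: 45.55
tool_pos: [0.4712, 0.1028, 0.1963]
ee_rot: [3.141, -0.501, 0.1]
wrist_force: [0.3, 0.3, -0.7]
width: 0.0003
finger_force: 0.0
```

```bash
python3 - <<'E'
from h import *
look("side")
for c in("top","side"):
  for n in("carriage_front","weight_mid"):print(c,n,[(np.round(d["centre"],3).tolist(),round(d["score"],2)) for d in robot.spot_point(n,c)][:2])
E
```

```text
side green [160.7, 244.6] 40 [0.7079, 0.0536, 0.006] 0.0181
side green [166.2, 265.4] 80 [0.6469, 0.1145, 0.006] 0.04
side yellow [307.9, 240.9] 35 [0.3566, -0.1356, 0.006] 0.0185
side yellow [165.1, 251.5] 131 [0.6809, 0.0716, 0.006] 0.0346
side yellow [164.3, 262.7] 73 [0.6571, 0.1082, 0.006] 0.0359
side red [165.7, 257.7] 42 [0.6648, 0.0912, 0.006] 0.0234
top carriage_front [([0.443, 0.1, 0.026], 0.81)]
top weight_mid [([0.513, 0.108, 0.064], 0.53)]
side carriage_front [([0.578, 0.115, 0.024], 0.61)]
side weight_mid [([0.643, 0.122, 0.062], 0.58)]
```

>>> play_rows --translation '[[0.22,0,0.12],[0.22,0,0.12],[0.22,0,0.12],[0.22,0,0.12],[0.07,0,0.04],[0.07,0,0.04],[0,0,0]]' --twist '[[0,0,0],[0,0,0],[0,0,0],[0,0,0],[0,0,0],[0,0,0],[0,0,0]]' --gripper '[-1,-1,-1,-1,-1,-1,-1]'

```text
time: 46.5
tool_pos: [0.5161, 0.1074, 0.1959]
ee_rot: [3.141, -0.498, 0.1]
wrist_force: [-5.1, -0.5, 2.0]
width: 0.0004
finger_force: 2.7
```

>>> play_rows --translation '[[0.066,0,0.036],[0.066,0,0.036],[0,0,0]]' --twist '[[0,0,0],[0,0,0],[0,0,0]]' --gripper '[-1,-1,-1]'

```text
time: 46.8
tool_pos: [0.519, 0.1078, 0.1965]
ee_rot: [3.14, -0.488, 0.101]
wrist_force: [-33.1, -4.9, 23.9]
width: 0.0003
finger_force: 16.7
```

>>> play_rows --translation '[[0.066,0,0.036],[0,0,0]]' --twist '[[0,0,0],[0,0,0]]' --gripper '[-1,-1]'

```text
time: 47.0
tool_pos: [0.5202, 0.1079, 0.1968]
ee_rot: [3.14, -0.483, 0.102]
wrist_force: [-48.6, -7.1, 36.5]
width: 0.0004
finger_force: 24.4
```

>>> play_rows --translation '[[-0.2,0,-0.11],[-0.22,0,-0.12],[-0.4,0,-0.22],[-0.4,0,-0.22],[0,0,0]]' --twist '[[0,0,0],[0,0,0],[0,0,0],[0,0,0],[0,0,0]]' --gripper '[-1,-1,-1,-1,-1]'

```text
time: 47.5
tool_pos: [0.4685, 0.1027, 0.1958]
ee_rot: [3.141, -0.5, 0.1]
wrist_force: [-0.3, 0.3, 0.3]
width: 0.0001
finger_force: 0.0
```

```bash
python3 - <<'E'
from h import *
for c in("top","side"):
  im=robot.snapshot(c);cv2.imwrite(f"pics/h_{c}.png",im[:,:,::-1])
  for n in("carriage_front","weight_mid","tester","start_button_top"):print(c,n,[(np.round(d["centre"],3).tolist(),round(d["score"],2)) for d in robot.spot_point(n,c)][:2])
print(robot.get_obs()["tool_pos"])
# profile along carriage axis in top view: grey level at z=.04 and z=.118 heights
im=cv2.cvtColor(cv2.imread("pics/h_top.png"),cv2.COLOR_BGR2GRAY)
u=np.array([.995,.0998]);v=np.array([-.0998,.995])
for off in(.05,-.05):
  print(off,[(round(.59+s,3),int(im[tuple(np.round(pix("top",[*(np.array([.59,.115])+s*u+off*v),.04])[::-1]).astype(int))])) for s in np.arange(0,.06,.003)])
E
```

```text
top carriage_front [([0.618, 0.115, 0.022], 0.72)]
top weight_mid []
top tester [([0.631, 0.118, -0.002], 0.77)]
top start_button_top [([0.682, 0.077, 0.138], 0.6)]
side carriage_front [([0.619, 0.121, 0.024], 0.67)]
side weight_mid []
side tester [([0.632, 0.118, 0.004], 0.67), ([0.526, -0.28, 0.004], 0.27)]
side start_button_top [([0.68, 0.081, 0.143], 0.59)]
[0.47008113 0.10273493 0.1959859 ]
0.05 [(np.float64(0.59), 139), (np.float64(0.593), 140), (np.float64(0.596), 141), (np.float64(0.599), 142), (np.float64(0.602), 134), (np.float64(0.605), 93), (np.float64(0.608), 65), (np.float64(0.611), 56), (np.float64(0.614), 49), (np.float64(0.617), 63), (np.float64(0.62), 92), (np.float64(0.623), 77), (np.float64(0.626), 62), (np.float64(0.629), 66), (np.float64(0.632), 87), (np.float64(0.635), 87), (np.float64(0.638), 87), (np.float64(0.641), 78), (np.float64(0.644), 58), (np.float64(0.647), 73)]
-0.05 [(np.float64(0.59), 150), (np.float64(0.593), 150), (np.float64(0.596), 152), (np.float64(0.599), 146), (np.float64(0.602), 135), (np.float64(0.605), 91), (np.float64(0.608), 64), (np.float64(0.611), 51), (np.float64(0.614), 47), (np.float64(0.617), 61), (np.float64(0.62), 88), (np.float64(0.623), 77), (np.float64(0.626), 64), (np.float64(0.629), 65), (np.float64(0.632), 86), (np.float64(0.635), 86), (np.float64(0.638), 87), (np.float64(0.641), 82), (np.float64(0.644), 77), (np.float64(0.647), 92)]
```

The panel stands 12 mm (its own thickness) in front of the tester face, and it took 48 N against the stop, so the carriage is home. Now I rise, level the tool and go to the button.

>>> play_rows --translation '[[0.44,0,-0.8],[0.44,0,-0.8],[0.44,0,-0.8],[0.44,0,-0.8],[0.44,0,-0.8],[0.44,0,-0.8],[0,0,0]]' --twist '[[0,0,0],[0,0,0],[0,0,0],[0,0,0],[0,0,0],[0,0,0],[0,0,0]]' --gripper '[-1,-1,-1,-1,-1,-1,-1]'

```text
time: 48.7
tool_pos: [0.4712, 0.1029, 0.4226]
ee_rot: [3.141, -0.514, 0.1]
wrist_force: [0.3, 0.5, 1.1]
width: 0.0007
finger_force: 0.0
```

>>> play_rows --translation '[[0,0,0],[0,0,0],[0,0,0],[0,0,0],[0,0,0],[0,0,0],[0,0,0]]' --twist '[[0,-1,0],[0,-1,0],[0,-1,0],[0,-1,0],[0,-1,0],[0,0,0],[0,0,0]]' --gripper '[-1,-1,-1,-1,-1,-1,-1]'

```text
time: 49.4
tool_pos: [0.4707, 0.1028, 0.4141]
ee_rot: [3.142, -0.0, 0.1]
wrist_force: [-0.3, -0.2, -1.2]
width: 0.0004
finger_force: 0.0
```

```bash
python3 - <<'E'
from h import *
go(.680,.080,.375)
E
```

```text
t 49.4 pos [0.4707 0.1028 0.4141] rot [ 3.1415e+00 -4.0000e-04  9.9800e-02] dyaw units -0.0 rows 6 each [0.858 0.182 0.163] sum [5.15 1.09 0.98]
```

>>> play_rows --translation '[[0.86,0.182,0],[0.86,0.182,0],[0.86,0.182,0],[0.86,0.182,0],[0.86,0.182,0],[0.85,0.182,0],[0,0,0.7],[0,0,0]]' --twist '[[0,0,0],[0,0,0],[0,0,0],[0,0,0],[0,0,0],[0,0,0],[0,0,0],[0,0,0]]' --gripper '[-1,-1,-1,-1,-1,-1,-1,-1]'

```text
time: 50.2
tool_pos: [0.68, 0.0796, 0.3813]
ee_rot: [-3.141, 0.008, 0.099]
wrist_force: [-0.3, 0.5, -0.8]
width: 0.0004
finger_force: 0.0
```

>>> play_rows --translation '[[0,0,0.3],[0,0,0.3],[0,0,0.2],[0,0,0],[0,0,0]]' --twist '[[0,0,0],[0,0,0],[0,0,0],[0,0,0],[0,0,0]]' --gripper '[-1,-1,-1,-1,-1]'

```text
time: 50.7
tool_pos: [0.6794, 0.08, 0.3556]
ee_rot: [3.141, -0.001, 0.1]
wrist_force: [-0.2, 0.8, 0.1]
width: 0.0004
finger_force: 0.0
```

Tips are at 0.156 m. Going down in small steps while watching the force.

>>> play_rows --translation '[[0,0,0.15],[0,0,0.1],[0,0,0.1],[0,0,0.08],[0,0,0]]' --twist '[[0,0,0],[0,0,0],[0,0,0],[0,0,0],[0,0,0]]' --gripper '[-1,-1,-1,-1,-1]'

```text
time: 51.2
tool_pos: [0.6797, 0.0799, 0.3377]
ee_rot: [3.142, 0.0, 0.1]
wrist_force: [-0.6, 0.3, 2.4]
width: 0.0003
finger_force: 0.9
```

>>> play_rows --translation '[[0,0,0.05],[0,0,0]]' --twist '[[0,0,0],[0,0,0]]' --gripper '[-1,-1]'

```text
time: 51.4
tool_pos: [0.6796, 0.0799, 0.3363]
ee_rot: [3.141, -0.0, 0.1]
wrist_force: [0.2, -1.6, 3.2]
width: 0.0004
finger_force: 1.3
```

>>> play_rows --translation '[[0,0,0.05],[0,0,0.05],[0,0,0]]' --twist '[[0,0,0],[0,0,0],[0,0,0]]' --gripper '[-1,-1,-1]'

```text
time: 51.7
tool_pos: [0.6795, 0.0799, 0.3335]
ee_rot: [3.141, -0.001, 0.1]
wrist_force: [-2.6, 0.4, 6.2]
width: 0.0003
finger_force: 3.3
```

>>> play_rows --translation '[[0,0,0.05],[0,0,0]]' --twist '[[0,0,0],[0,0,0]]' --gripper '[-1,-1]'

```text
time: 51.9
tool_pos: [0.6793, 0.0799, 0.3334]
ee_rot: [3.141, -0.002, 0.1]
wrist_force: [-4.1, -0.1, 10.7]
width: 0.0006
finger_force: 5.6
```

>>> play_rows --translation '[[0,0,0.05],[0,0,0],[0,0,0]]' --twist '[[0,0,0],[0,0,0],[0,0,0]]' --gripper '[-1,-1,-1]'

```text
time: 52.2
tool_pos: [0.6791, 0.0799, 0.3333]
ee_rot: [3.141, -0.004, 0.1]
wrist_force: [-6.6, -0.5, 16.3]
width: 0.0004
finger_force: 7.8
```

>>> play_rows --translation '[[0,0,-0.3],[0,0,-0.6],[0,0,-0.8],[-0.5,0,-0.4],[-0.7,0,0],[-0.7,0,0],[0,0,0],[0,0,0]]' --twist '[[0,0,0],[0,0,0],[0,0,0],[0,0,0],[0,0,0],[0,0,0],[0,0,0],[0,0,0]]' --gripper '[-1,-1,-1,-1,-1,-1,-1,-1]'

```text
time: 53.0
tool_pos: [0.6041, 0.0723, 0.4118]
ee_rot: [3.142, -0.001, 0.1]
wrist_force: [1.3, 0.1, -0.2]
width: 0.0005
finger_force: 0.0
```

```bash
python3 - <<'E'
from h import *
for c in("top","side"):
  look(c)
  print(c,[(np.round(d["centre"],3).tolist(),round(d["score"],2)) for d in robot.spot_point("carriage_front",c)][:2])
print(robot.get_obs()["tool_pos"])
E
```

```text
top green [186.2, 133.4] 42 [0.7132, 0.0991, 0.006] 0.0184
top [([0.618, 0.116, 0.024], 0.87), ([0.683, 0.081, 0.136], 0.26)]
side green [160.5, 244.8] 42 [0.7079, 0.0542, 0.006] 0.0185
side green [157.4, 261.4] 47 [0.6755, 0.112, 0.006] 0.023
side yellow [307.9, 241.0] 33 [0.3563, -0.1349, 0.006] 0.0178
side yellow [156.0, 259.6] 33 [0.6828, 0.1077, 0.006] 0.0172
side [([0.618, 0.123, 0.022], 0.88)]
[0.60498934 0.07232089 0.41149449]
```

```bash
python3 -c "
from bench import robot
print(robot.close_job())"
```

```text
the job is handed in; nothing more can be done
None
```

I handed the job in at about 53 s: the green, yellow, orange and red collars are stacked on the post with the brass weight on top (no blue collar was visible in either view), the carriage is pushed home against its stop, and the start button was pressed to its stop.

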